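# Set two small potted plants out on the desk

## Robot

A 6-joint arm with a two-finger parallel gripper is mounted at the origin on the work surface. World frame = base frame: x ahead of the robot, y to its left, z up, the work surface at z = 0. Lengths are in m, angles in rad, forces in N, time in s.
With the tool pointing down it reaches from about 0.35 to 0.975 m from the base axis. Payload 4.9 kg.
Tool frame: the origin (TCP) lies midway between the tips of the shut fingers; the grasp point (between the pads) lies manip.tcp_to_grasp behind it (manip.tcp_to_grasp is the distance from the TCP to the grasp point, in m); z points along the fingers, y is the line along which they close (so a half turn about z gives the same grasp; the last joint's range is limited). The gripper opens to 85 mm and grips with 20 to 120 N. Pads are 22 mm wide; open, the fingers measure 114 mm over their backs; the gripper's body (76 mm by 85 mm) begins 54 mm behind the grasp point. The pads swing forward as they close: fully open they stand 13 mm farther back than shut.
Start: joints at [1.025, 0.053, 1.613, -0, 1.476, -0.119], TCP at [0.259, 0.569, 0.231] pointing down, gripper open.
Joint ranges: [-3.01, 3.01], [-1.01, 2.22], [0.06, 2.58], [-1.02, 4.17], [0.09, 2.62], [-3.14, 3.14]. Speed limits (rad/s): [2.57, 2.57, 3.14, 3.14, 3.14, 3.14].

## Interface

Orientations are given as a unit quaternion [w, x, y, z].
In Python, from plant import manip, grab_frame, calibration, job_done gives the robot as it stands.
- The arm moves only by the tool send_rows, never from a script. Its argument "rows" is a list of rows, each an object of numbers: "x", "y", "z": the shift along the tool's x, y, z normalised to -1 to 1, where 1 is 15 cm; "wx", "wy", "wz": the turn, a rotation vector about the tool's x, y, z normalised to -1 to 1, where 1 is pi/4 rad; "hand": the opening, from -1 (shut) to 1 (fully open). In form: [{"x": .., "y": .., "z": .., "wx": .., "wy": .., "wz": .., "hand": ..}, ...]. A call has exactly 10 rows; each row shifts and turns the commanded pose from where the row before left it, along the tool's axes as they then stand; what a row does not reach is not made up. A row lasts 1/12 s, in which the tool goes at most 41.7 mm and 7.16 degrees, less where a joint would pass 70% of its speed; a pose out of reach is approached as far as the arm can. A call with a number of a shift or a turn outside -1 to 1 is refused whole. A call with a gripper value outside its range is refused whole. The fingers move at their own pace and stop on an object; the grip force is fixed at half the most. Time passes only in rows, so rows that do not move let the fingers close, or fill a call up. It gives the time, the measured TCP pose, the force, the opening and the grip force at its end, in the units of the state.
- manip.state(): the state, without advancing time (a new reading comes with each control period).
- grab_frame(name): name is "side" or "top" or "wrist"; returns the picture (400x640x3 uint8, blue, green, red); there is no depth.
- calibration(name): a dict with "camera_matrix" (3x3 intrinsics, pixels), "k1" (the pictures are not rectified: a ray, as slopes to the right and down, at radius r is drawn at 1 + k1 r^2 times it, then the intrinsics apply), "R" (3x3) and "t" (3): a world point X has camera coordinates R X + t. Camera axes: x right, y down, z forward; pixel columns grow to the right and rows downward; lengths in m; the calibration is good to about 2 mm. A picture is of the moment at which its call begins: read the wrist's pose just before it. calibration takes no time and is no camera call; for the wrist camera it gives the pose at the moment of the call.
- job_done(): hands the job in; it is judged then, once.
The state is a dict: "time": time; "joint_pos": joint angles; "joint_vel": joint speeds; "joint_efforts": joint torques, N m; "tool_pos": TCP position; "tool_rot": TCP orientation; "contact_force": force on the tool from outside, world axes, zero at the start; "ft_torque": the same for the moment, N m; "gripper_width": opening from 0.0 (shut) to 1.0 (fully open); "grasp_force": force on a finger pad.
Only numpy, scipy, OpenCV 4.12 (cv2) and the standard library are available. Lean on these libraries where they do the work, as an engineer would, in place of code of your own. Each camera call takes 0.05 s, during which the arm holds its last target. There are 200 camera calls.

## Task

Set out the two small plants on the desk, working in this order: put the wooden block on the middle of the round cork mat, the round saucer centred on the block, and the round pot with the cactus in that saucer; after that put the square saucer on the middle of the square cork mat, and the square pot in it with its sides in line with the saucer's. Keep both plants upright all the time, and leave the stone paperweight, the pen cup and the book where they are.

Things in the scene. Friction and masses are not known exactly. Their poses are not given: they have to be found in the camera images.
- round_mat: round cork mat, 100 mm across, 4 mm thick, fixed to the desk; origin at the centre of its underside, z up
- square_mat: square cork mat, 100 x 100 mm, 4 mm thick, fixed to the desk; origin at the centre of its underside, z up, x and y along its sides
- riser: pale wooden block, 60 x 60 mm and 30 mm high, solid, flat top, about 80 g, loose; origin at the centre of its underside, z up, x and y along its sides
- round_saucer: round white ceramic saucer, 64 mm across and 16 mm high, upright rim 3.5 mm thick, floor 4 mm thick (57 mm clear across inside), about 70 g, loose; origin at the centre of its underside, z up
- square_saucer: square white ceramic saucer, 64 x 64 mm and 16 mm high, upright rim 4 mm thick, floor 4 mm thick (56 mm clear inside), about 80 g, loose; origin at the centre of its underside, z up, x and y along its sides
- round_pot: round white ceramic pot with a small globe cactus: foot 40 mm across, widening to 50 mm at 14 mm up, straight sides from there to the rim at 48 mm, cactus 30 mm across up to 70 mm, about 170 g, loose; origin at the centre of its underside, z up
- square_pot: square white ceramic pot with a flat rosette plant: foot 40 x 40 mm up to 16 mm, then straight sides 48 x 48 mm to the rim at 48 mm, leaves within the sides up to 66 mm, about 180 g, loose; origin at the centre of its underside, z up, x and y along its sides
- paperweight: low domed grey stone paperweight, 60 mm across and 32 mm high, loose, not part of the job; origin at the centre of its underside
- pen_cup: blue ceramic cup with three pens, 80 mm across, cup 90 mm and pens up to 155 mm high, loose, beyond the work, not part of the job; origin at the centre of its underside
- book: closed blue pocket book lying flat, 90 x 120 mm, 18 mm thick, loose, amid the work, not part of the job; origin at the centre of its underside, y along its spine
Not all that is in view belongs to the job. What is shaped like the round_saucer but orange or red is not meant.

How it is judged:
By the outcome, as a careful person would: the job done as asked, in the order asked, and still so for the second after the job is handed in, with the robot touching nothing.
It also fails if it takes over 134 s, if anything falls off the work surface, if the arm or the gripper's body presses on something with over 40 N, if the wrist force passes 120 N, or if a joint passes its speed limit or range.

## Working session

There is one attempt and no reset: what is moved stays moved. The work goes in short steps, Python scripts to look and compute and a tool call to move; the robot and the scene stay as the last step left them, time stands still between calls to the robot, and variables do not carry over. Pictures are saved under pics/ and viewed, at most 14 in all, crops included, and the job is handed in when it is done.

Besides the shell and the picture viewer there is one more tool, called after "Call:" as a command line: name --argument value ..., lists and objects as JSON in quotes. send_rows: Moves the arm, as the interface text tells. Scaled input: -1 to 1 covers 15 cm each way for a shift and pi/4 rad each way for a turn. Its arguments: {"type":"object","properties":{"rows":{"type":"array","items":{"type":"object","properties":{"x":{"type":"number","minimum":-1,"maximum":1},"y":{"type":"number","minimum":-1,"maximum":1},"z":{"type":"number","minimum":-1,"maximum":1},"wx":{"type":"number","minimum":-1,"maximum":1},"wy":{"type":"number","minimum":-1,"maximum":1},"wz":{"type":"number","minimum":-1,"maximum":1},"hand":{"type":"number"}}}}},"required":["rows"]}

```bash
ls; mkdir -p pics; python3 - <<'E'
from plant import manip, grab_frame, calibration
import cv2
print(manip.tcp_to_grasp, manip.state())
for n in ("top","side","wrist"):
    c=calibration(n); print(n,c)
    cv2.imwrite(f"pics/{n}0.png",grab_frame(n))
E
```

```text
pics
0.0187 {'time': 0.0, 'joint_pos': array([ 1.02498663e+00,  5.33648581e-02,  1.61427125e+00,  3.93344755e-07,
        1.47597420e+00, -1.18979886e-01]), 'joint_vel': array([-0.00014948,  0.00041996, -0.00036208,  0.00031121, -0.00182357,
       -0.00048685]), 'joint_efforts': array([ 9.44128733e-04, -3.93686306e+01, -3.70179141e+01,  1.20095306e-04,
        7.04934428e-03, -1.90685569e-05]), 'tool_pos': array([0.25841313, 0.56841037, 0.23007163]), 'tool_rot': array([-3.29373335e-04,  2.11798470e-01,  9.77312842e-01, -9.53544425e-04]), 'contact_force': array([0.26597673, 0.02200648, 0.5716516 ]), 'ft_torque': array([-0.02329882, -0.02258425,  0.00973211]), 'grasp_force': 0.0, 'gripper_width': 1.0029979864575345}
top {'camera_matrix': array([[400.11498002,   0.        , 310.05687704],
       [  0.        , 400.11498002, 202.80662019],
       [  0.        ,   0.        ,   1.        ]]), 'k1': -0.04480689405122025, 'R': array([[-0.01265956, -0.99990997,  0.00444884],
       [-0.99531111,  0.0121744 , -0.09595613],
       [ 0.09589333, -0.00564274, -0.99537562]]), 't': array([0.00571
[... 151 characters left out ...]
34],
       [  0.        ,   0.        ,   1.        ]]), 'k1': -0.07866147912221841, 'R': array([[ 0.99772069, -0.06743811, -0.00235125],
       [-0.0381859 , -0.5355314 , -0.84365156],
       [ 0.0556351 ,  0.8418184 , -0.53688594]]), 't': array([-0.51986723,  0.05004509,  1.16937393])}
wrist {'camera_matrix': array([[353.95829596,   0.        , 317.05492393],
       [  0.        , 353.95829596, 202.50716292],
       [  0.        ,   0.        ,   1.        ]]), 'k1': -0.07593859575033424, 'R': array([[ 0.41481925,  0.90990107, -0.00224124],
       [ 0.86376061, -0.39300722,  0.31537744],
       [ 0.28608145, -0.13276053, -0.94896367]]), 't': array([-0.62296572, -0.04018359,  0.38140272])}
```

View pics/top0.png

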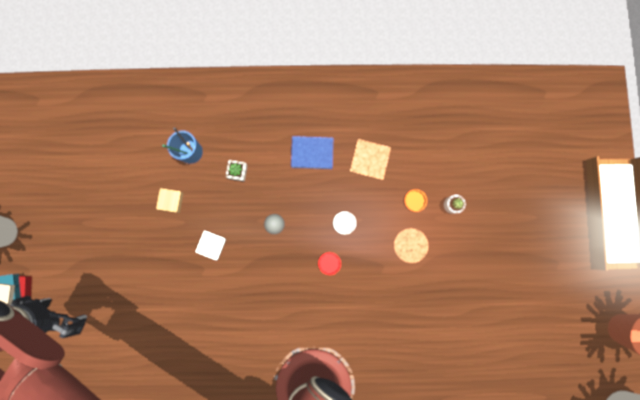

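View pics/side0.png

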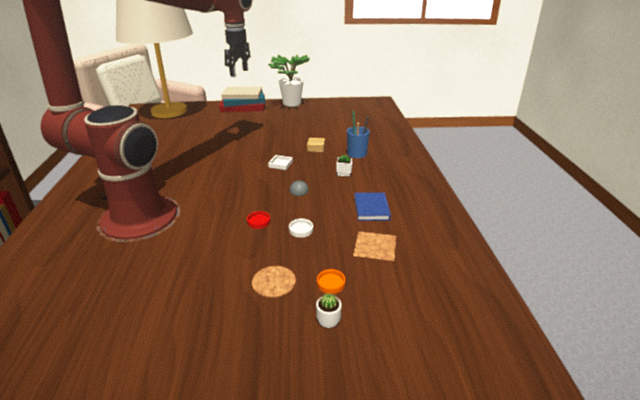

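The top picture shows everything: riser (168,200), square saucer (210,245), square pot (236,170), paperweight (274,224), book (312,153), white round saucer (345,222), red decoy (330,264), orange decoy (416,200), square mat (371,159), round mat (411,245), cactus pot (455,204), and pen cup (183,147). The side picture agrees.

```bash
cat > h.py <<'E'
from plant import manip, grab_frame, calibration, job_done
import cv2, numpy as np
def p2w(c,uv,z):
    K=c["camera_matrix"];d=np.array([c["k1"],0,0,0,0.])
    n=cv2.undistortPoints(np.array(uv,float).reshape(-1,1,2),K,d).reshape(-1,2)
    r=np.c_[n,np.ones(len(n))]@c["R"]; o=-c["R"].T@c["t"]
    z=np.broadcast_to(z,len(n))
    return o+r*((z-o[2])/r[:,2])[:,None]
def w2p(c,X):
    return cv2.projectPoints(np.array(X,float).reshape(-1,1,3),cv2.Rodrigues(c["R"])[0],c["t"],c["camera_matrix"],np.array([c["k1"],0,0,0,0.]))[0].reshape(-1,2)
def ortho(im,c,x0,x1,y0,y1,z,mm):
    # picture: up = +x, left = +y
    xs=np.arange(x1,x0,-mm/1000);ys=np.arange(y1,y0,-mm/1000)
    Y,X=np.meshgrid(ys,xs)
    p=w2p(c,np.c_[X.ravel(),Y.ravel(),np.full(X.size,z)]).astype(np.float32)
    return cv2.remap(im,p[:,0].reshape(X.shape),p[:,1].reshape(X.shape),cv2.INTER_CUBIC)
E
python3 - <<'E'
from h import *
im=cv2.imread("pics/top0.png");c=calibration("top")
hsv=cv2.cvtColor(im,cv2.COLOR_BGR2HSV)
for n,(u,v),z in [("riser",(168,200),.03),("sqsauc",(210,245),.016),("sqpot",(236,170),.048),("paper",(274,224),.01),("book",(312,153),.018),("rsauc",(345,222),.016),("red",(330,264),.016),("orange",(416,200),.016),("sqmat",(371,159),.004),("rmat",(411,245),.004),("rpot",(455,204),.048),("cup",(183,147),.09)]:
    print(n,p2w(c,[(u,v)],z).round(3)[0], hsv[v,u])
a=ortho(im,c,.33,.66,.02,.48,.02,.6);b=ortho(im,c,.33,.66,-.38,.08,.02,.6)
cv2.imwrite("pics/a.png",a);cv2.imwrite("pics/b.png",b);print(a.shape)
E
```

```text
riser [0.533 0.408 0.03 ] [ 27  65 255]
sqsauc [0.403 0.288 0.016] [  0   0 255]
sqpot [0.614 0.209 0.048] [ 51 104 179]
paper [0.462 0.104 0.01 ] [ 43   8 226]
book [ 0.668 -0.008  0.018] [111 120 227]
rsauc [ 0.465 -0.101  0.016] [  0   0 255]
red [ 0.345 -0.056  0.016] [  1 153 255]
orange [ 0.526 -0.309  0.016] [ 24 149 255]
sqmat [ 0.651 -0.183  0.004] [ 22  86 254]
rmat [ 0.396 -0.293  0.004] [ 20  92 254]
rpot [ 0.51  -0.412  0.048] [ 33 102 162]
cup [0.673 0.348 0.09 ] [101 100 250]
(551, 767, 3)
```

View pics/wrist0.png

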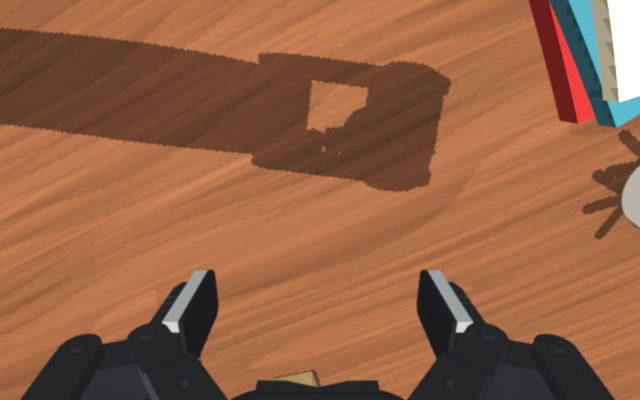

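View pics/a.png

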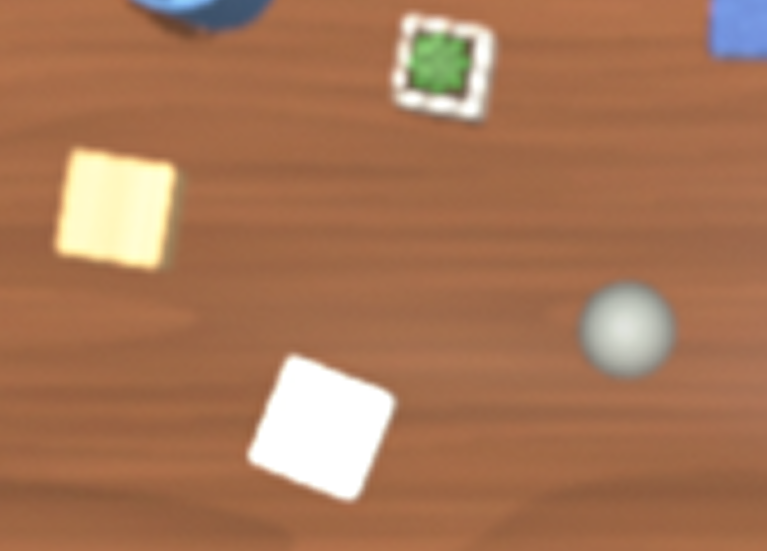

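View pics/b.png

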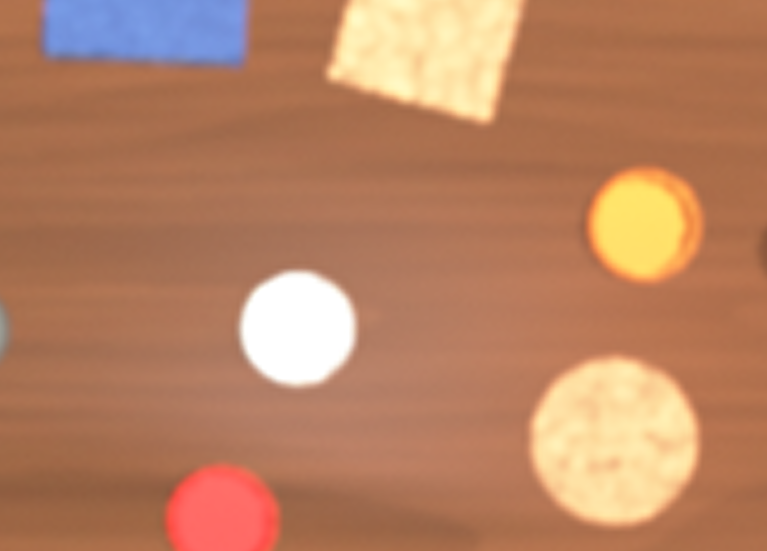

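```bash
cat > seg.py <<'E'
from h import *
def meas(im,c,xy,z,half=.07,kind="white",mm=.5,save=None):
    x,y=xy;o=ortho(im,c,x-half,x+half,y-half,y+half,z,mm)
    hsv=cv2.cvtColor(o,cv2.COLOR_BGR2HSV);H,S,V=cv2.split(hsv)
    m={"white":(S<60)&(V>120),"tan":(H>=17)&(H<40)&(S>30)&(V>150),"grey":(S<60),"blue":(H>95)&(H<125)&(S>60),"pot":((S<60)&(V>110))|((H>26)&(H<90)),"or":(S>110)&(V>200)}[kind]
    m=cv2.morphologyEx(m.astype(np.uint8)*255,cv2.MORPH_OPEN,np.ones((5,5)))
    cs,_=cv2.findContours(m,cv2.RETR_EXTERNAL,cv2.CHAIN_APPROX_NONE)
    k=max(cs,key=cv2.contourArea)
    if save: cv2.drawContours(o,[k],-1,(0,0,255),1);cv2.imwrite(save,o)
    h=cv2.convexHull(k);M=cv2.moments(h)
    (ru,rv),(w,l),a=cv2.minAreaRect(h)
    W=lambda u,v:(round(x+half-v*mm/1e3,4),round(y+half-u*mm/1e3,4))
    (eu,ev),ax,_=cv2.fitEllipse(h)
    return dict(mom=W(M["m10"]/M["m00"],M["m01"]/M["m00"]),rect=W(ru,rv),wl=(round(w*mm,1),round(l*mm,1)),yaw=round(-a,1),ell=W(eu,ev),ax=np.round(np.array(ax)*mm,1))
E
python3 - <<'E'
from seg import *
im=cv2.imread("pics/top0.png");c=calibration("top")
for n,xy,z,k in [("riser",(.533,.408),.03,"tan"),("sqsauc",(.403,.288),.016,"white"),("sqpot",(.614,.209),.048,"pot"),("rsauc",(.465,-.101),.016,"white"),("sqmat",(.651,-.183),.004,"tan"),("rmat",(.396,-.293),.004,"tan"),("rpot",(.51,-.412),.048,"pot"),("book",(.668,-.008),.018,"blue"),("paper",(.462,.104),.01,"grey"),("or",(.526,-.309),.016,"or")]:
    print(n,meas(im,c,xy,z,kind=k,half=.09))
E
```

```text
riser {'mom': (0.5332, 0.4057), 'rect': (0.5331, 0.4055), 'wl': (68.1, 64.1), 'yaw': -9.2, 'ell': (0.5336, 0.4062), 'ax': array([78.3, 82.4])}
sqsauc {'mom': (0.4032, 0.2879), 'rect': (0.4032, 0.2879), 'wl': (72.3, 71.8), 'yaw': -22.0, 'ell': (0.4032, 0.2876), 'ax': array([86.8, 92.3])}
sqpot {'mom': (0.6145, 0.209), 'rect': (0.6146, 0.2091), 'wl': (56.2, 55.5), 'yaw': -10.1, 'ell': (0.6148, 0.2091), 'ax': array([63. , 70.4])}
rsauc {'mom': (0.4633, -0.0986), 'rect': (0.4635, -0.0985), 'wl': (69.0, 69.0), 'yaw': -90.0, 'ell': (0.4632, -0.0986), 'ax': array([69.1, 70.2])}
sqmat {'mom': (0.6508, -0.1802), 'rect': (0.651, -0.1801), 'wl': (100.2, 100.0), 'yaw': -14.8, 'ell': (0.6507, -0.1795), 'ax': array([121.6, 134.6])}
rmat {'mom': (0.3955, -0.2925), 'rect': (0.3962, -0.292), 'wl': (94.4, 95.1), 'yaw': -45.0, 'ell': (0.3954, -0.2926), 'ax': array([95.6, 97.2])}
rpot {'mom': (0.511, -0.4117), 'rect': (0.5106, -0.4115), 'wl': (53.9, 55.9), 'yaw': -43.5, 'ell': (0.5111, -0.4119), 'ax': array([53.7, 59. ])}
book {'mom': (0.6707, -0.0075), 'rect': (0.6708, -0.0074), 'wl': (120.6, 91.8), 'yaw': -2.7, 'ell': (0.6705, -0.0086), 'ax': array([115.2, 164.5])}
paper {'mom': (0.4626, 0.1048), 'rect': (0.4628, 0.1048), 'wl': (56.5, 56.5), 'yaw': -90.0, 'ell': (0.4626, 0.1048), 'ax': array([56.8, 57.1])}
or {'mom': (0.5253, -0.3083), 'rect': (0.525, -0.308), 'wl': (71.0, 70.0), 'yaw': -90.0, 'ell': (0.5254, -0.3084), 'ax': array([70.9, 71.7])}
```

```bash
cat > mv.py <<'E'
from h import *
from scipy.spatial.transform import Rotation as Ro
def cur():
    s=manip.state();q=s["tool_rot"];R=Ro.from_quat([q[1],q[2],q[3],q[0]]).as_matrix()
    return s,R,np.degrees(np.arctan2(R[1,1],R[0,1]))
def plan(x,y,z,psi=None):
    """turn about wz first (scaled total), then scaled total shift along turned tool axes"""
    s,R,p=cur();psi=p if psi is None else psi
    t=(psi-p+180)%360-180
    a=np.radians(psi);d=np.array([x,y,z])-s["tool_pos"]
    A=np.array([[-np.sin(a),np.cos(a),0],[np.cos(a),np.sin(a),0],[0,0,-1]])
    print("t",round(s["time"],2),"pos",s["tool_pos"].round(4),"psi",round(p,1),"tilt",R[:2,2].round(4),"F",s["contact_force"].round(1),"w",round(s["gripper_width"],3),"gf",round(float(s["grasp_force"]),1))
    print("wz",round(-t/45,3),"xyz",(A@d/.15).round(3))
E
python3 -c "
from mv import *;plan(.533,.406,.15,80.8)"
```

```text
t 0.15 pos [0.2585 0.5685 0.2303] psi 65.5 tilt [-0.0009 -0.0014] F [-0.3 -0.   0.2] w 1.001 gf 0.0
wz -0.339 xyz [-1.98  -0.777  0.536]
```

Call:
send_rows --rows '[{"wz": -0.115, "hand": 1}, {"wz": -0.115, "hand": 1}, {"wz": -0.11, "hand": 1}, {"x": -0.22, "y": -0.086, "hand": 1}, {"x": -0.22, "y": -0.086, "hand": 1}, {"x": -0.22, "y": -0.086, "hand": 1}, {"x": -0.22, "y": -0.086, "hand": 1}, {"x": -0.22, "y": -0.086, "hand": 1}, {"x": -0.22, "y": -0.086, "hand": 1}, {"x": -0.22, "y": -0.086, "hand": 1}]'

```text
invalid input at $.rows[0]: expected keys x, y, z, wx, wy, wz, hand
```

Call:
send_rows --rows '[{"x": -0.22, "y": -0.086, "hand": 1}, {"x": -0.22, "y": -0.086, "hand": 1}, {"z": 0.15, "hand": 1}, {"z": 0.15, "hand": 1}, {"z": 0.1, "hand": 1}, {"hand": 1}, {"hand": 1}, {"hand": 1}, {"hand": 1}, {"hand": 1}]'

```text
invalid input at $.rows[0]: expected keys x, y, z, wx, wy, wz, hand
```

```bash
python3 - <<'E'
from mv import *
from seg import meas
plan(.533,.406,.15,80.8)
c=calibration("wrist");im=grab_frame("wrist");cv2.imwrite("pics/w1.png",im)
print(meas(im,c,(.533,.406),.03,kind="tan"))
print(w2p(c,[(.533,.406,.03)]))
E
```

```text
t 0.15 pos [0.2585 0.5685 0.2303] psi 65.5 tilt [-0.0009 -0.0014] F [-0.3 -0.   0.2] w 1.001 gf 0.0
wz -0.339 xyz [-1.98  -0.777  0.536]
{'mom': (0.4904, 0.4384), 'rect': (0.4922, 0.4325), 'wl': (42.3, 22.5), 'yaw': -10.6, 'ell': (0.4926, 0.4319), 'ax': array([25.8, 64. ])}
[[292.17649494 408.30235433]]
```

View pics/w1.png

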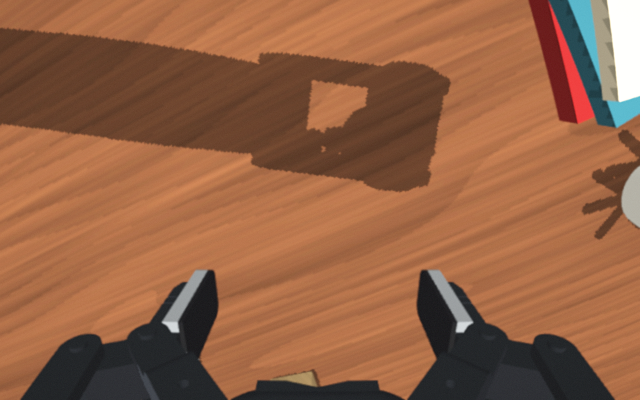

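All keys are required; the arm hasn't moved (same view as before). Resending in full.

Call:
send_rows --rows '[{"x": 0, "y": 0, "z": 0, "wx": 0, "wy": 0, "wz": -0.115, "hand": 1}, {"x": 0, "y": 0, "z": 0, "wx": 0, "wy": 0, "wz": -0.115, "hand": 1}, {"x": 0, "y": 0, "z": 0, "wx": 0, "wy": 0, "wz": -0.11, "hand": 1}, {"x": -0.22, "y": -0.086, "z": 0, "wx": 0, "wy": 0, "wz": 0, "hand": 1}, {"x": -0.22, "y": -0.086, "z": 0, "wx": 0, "wy": 0, "wz": 0, "hand": 1}, {"x": -0.22, "y": -0.086, "z": 0, "wx": 0, "wy": 0, "wz": 0, "hand": 1}, {"x": -0.22, "y": -0.086, "z": 0, "wx": 0, "wy": 0, "wz": 0, "hand": 1}, {"x": -0.22, "y": -0.086, "z": 0, "wx": 0, "wy": 0, "wz": 0, "hand": 1}, {"x": -0.22, "y": -0.086, "z": 0, "wx": 0, "wy": 0, "wz": 0, "hand": 1}, {"x": -0.22, "y": -0.086, "z": 0, "wx": 0, "wy": 0, "wz": 0, "hand": 1}]'

```text
time: 1.03
tool_pos: [0.4736, 0.4419, 0.2311]
tool_rot: [-0.0, 0.08, 0.997, -0.0]
contact_force: [0.7, 1.1, -0.1]
gripper_width: 0.999
grasp_force: 0.0
```

Call:
send_rows --rows '[{"x": -0.22, "y": -0.086, "z": 0, "wx": 0, "wy": 0, "wz": 0, "hand": 1}, {"x": -0.22, "y": -0.086, "z": 0, "wx": 0, "wy": 0, "wz": 0, "hand": 1}, {"x": 0, "y": 0, "z": 0.15, "wx": 0, "wy": 0, "wz": 0, "hand": 1}, {"x": 0, "y": 0, "z": 0.15, "wx": 0, "wy": 0, "wz": 0, "hand": 1}, {"x": 0, "y": 0, "z": 0.1, "wx": 0, "wy": 0, "wz": 0, "hand": 1}, {"x": 0, "y": 0, "z": 0, "wx": 0, "wy": 0, "wz": 0, "hand": 1}, {"x": 0, "y": 0, "z": 0, "wx": 0, "wy": 0, "wz": 0, "hand": 1}, {"x": 0, "y": 0, "z": 0, "wx": 0, "wy": 0, "wz": 0, "hand": 1}, {"x": 0, "y": 0, "z": 0, "wx": 0, "wy": 0, "wz": 0, "hand": 1}, {"x": 0, "y": 0, "z": 0, "wx": 0, "wy": 0, "wz": 0, "hand": 1}]'

```text
time: 1.87
tool_pos: [0.534, 0.4079, 0.1734]
tool_rot: [0.001, 0.079, 0.997, 0.001]
contact_force: [0.2, -0.5, 0.2]
gripper_width: 0.997
grasp_force: 0.0
```

```bash
python3 - <<'E'
from mv import *
from seg import meas
plan(.533,.406,.15,80.8)
c=calibration("wrist");im=grab_frame("wrist");cv2.imwrite("pics/w2.png",im)
print(meas(im,c,(.533,.406),.03,kind="tan"))
print(w2p(c,[(.533,.406,.03)]))
E
```

```text
t 1.87 pos [0.534  0.4079 0.1734] psi 80.9 tilt [0.0027 0.0016] F [ 0.2 -0.5  0.2] w 0.997 gf 0.0
wz 0.002 xyz [ 0.005 -0.013  0.156]
{'mom': (0.5319, 0.4111), 'rect': (0.5323, 0.4102), 'wl': (59.9, 63.6), 'yaw': -9.7, 'ell': (0.5307, 0.4123), 'ax': array([70.5, 81.1])}
[[315.38035756 186.10028517]]
```

View pics/w2.png

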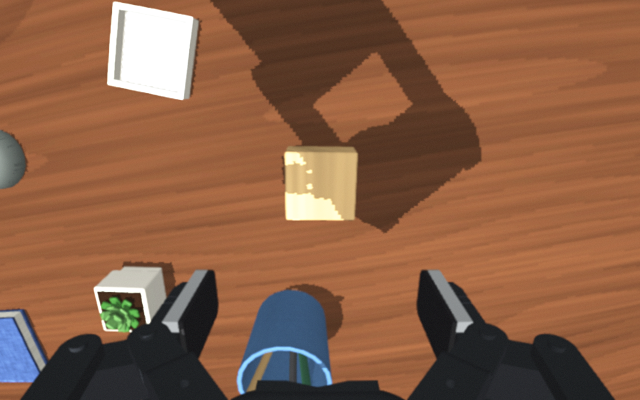

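Riser top face corners are at about (285,153), (357,153), (356,219), (285,220). The pen cup is clear of the gripper.

```bash
python3 - <<'E'
from mv import *
c=calibration("wrist")
P=p2w(c,[(285,153),(357,153),(356,219),(285,220)],.03);print(P.round(4),P.mean(0))
plan(*P[:,:2].mean(0),-.003,80.6)
E
```

```text
[[0.5011 0.3859 0.03  ]
 [0.5105 0.4439 0.03  ]
 [0.5676 0.4358 0.03  ]
 [0.5587 0.3749 0.03  ]] [0.53448724 0.41014395 0.03      ]
t 1.92 pos [0.5339 0.4077 0.1731] psi 80.9 tilt [0.0023 0.0013] F [1.5 0.4 1.4] w 1.001 gf 0.0
wz 0.006 xyz [-1.000e-03  1.700e-02  1.174e+00]
```

Call:
send_rows --rows '[{"x": 0, "y": 0.01, "z": 0.22, "wx": 0, "wy": 0, "wz": 0, "hand": 1}, {"x": 0, "y": 0, "z": 0.22, "wx": 0, "wy": 0, "wz": 0, "hand": 1}, {"x": 0, "y": 0, "z": 0.22, "wx": 0, "wy": 0, "wz": 0, "hand": 1}, {"x": 0, "y": 0, "z": 0.22, "wx": 0, "wy": 0, "wz": 0, "hand": 1}, {"x": 0, "y": 0, "z": 0.15, "wx": 0, "wy": 0, "wz": 0, "hand": 1}, {"x": 0, "y": 0, "z": 0.1, "wx": 0, "wy": 0, "wz": 0, "hand": 1}, {"x": 0, "y": 0, "z": 0, "wx": 0, "wy": 0, "wz": 0, "hand": 1}, {"x": 0, "y": 0, "z": 0, "wx": 0, "wy": 0, "wz": 0, "hand": -1}, {"x": 0, "y": 0, "z": 0, "wx": 0, "wy": 0, "wz": 0, "hand": -1}, {"x": 0, "y": 0, "z": 0, "wx": 0, "wy": 0, "wz": 0, "hand": -1}]'

```text
time: 2.75
tool_pos: [0.5361, 0.4101, 0.0057]
tool_rot: [0.002, 0.08, 0.997, 0.002]
contact_force: [1.2, 0.5, 0.1]
gripper_width: 0.684
grasp_force: 67.2
```

Call:
send_rows --rows '[{"x": 0, "y": 0, "z": 0, "wx": 0, "wy": 0, "wz": 0, "hand": -1}, {"x": 0, "y": 0, "z": 0, "wx": 0, "wy": 0, "wz": 0, "hand": -1}, {"x": 0, "y": 0, "z": 0, "wx": 0, "wy": 0, "wz": 0, "hand": -1}, {"x": 0, "y": 0, "z": 0, "wx": 0, "wy": 0, "wz": 0, "hand": -1}, {"x": 0, "y": 0, "z": 0, "wx": 0, "wy": 0, "wz": 0, "hand": -1}, {"x": 0, "y": 0, "z": 0, "wx": 0, "wy": 0, "wz": 0, "hand": -1}, {"x": 0, "y": 0, "z": 0, "wx": 0, "wy": 0, "wz": 0, "hand": -1}, {"x": 0, "y": 0, "z": 0, "wx": 0, "wy": 0, "wz": 0, "hand": -1}, {"x": 0, "y": 0, "z": 0, "wx": 0, "wy": 0, "wz": 0, "hand": -1}, {"x": 0, "y": 0, "z": 0, "wx": 0, "wy": 0, "wz": 0, "hand": -1}]'

```text
time: 3.58
tool_pos: [0.5357, 0.4098, 0.005]
tool_rot: [0.002, 0.08, 0.997, 0.002]
contact_force: [0.5, 0.6, 5.7]
gripper_width: 0.688
grasp_force: 68.2
```

```bash
python3 - <<'E'
from mv import *
plan(.396,-.293,.14,80.8)
cv2.imwrite("pics/w3.png",grab_frame("wrist"))
E
```

```text
t 3.58 pos [0.5357 0.4098 0.005 ] psi 80.9 tilt [0.0045 0.0027] F [0.5 0.6 5.7] w 0.688 gf 68.2
wz 0.001 xyz [ 0.17  -4.774 -0.9  ]
```

View pics/w3.png

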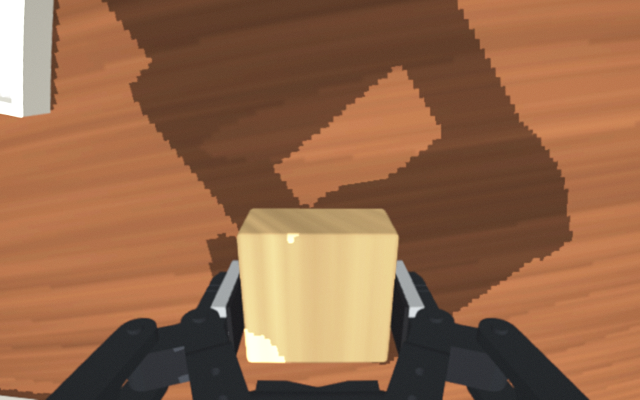

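The riser is firmly held and square between the pads (top face 238–398 × 233–361).

Call:
send_rows --rows '[{"x": 0, "y": 0, "z": -0.15, "wx": 0, "wy": 0, "wz": 0, "hand": -1}, {"x": 0, "y": 0, "z": -0.25, "wx": 0, "wy": 0, "wz": 0, "hand": -1}, {"x": 0, "y": 0, "z": -0.25, "wx": 0, "wy": 0, "wz": 0, "hand": -1}, {"x": 0, "y": -0.12, "z": -0.2, "wx": 0, "wy": 0, "wz": 0, "hand": -1}, {"x": 0, "y": -0.24, "z": 0, "wx": 0, "wy": 0, "wz": 0, "hand": -1}, {"x": 0, "y": -0.24, "z": 0, "wx": 0, "wy": 0, "wz": 0, "hand": -1}, {"x": 0, "y": -0.24, "z": 0, "wx": 0, "wy": 0, "wz": 0, "hand": -1}, {"x": 0, "y": -0.24, "z": 0, "wx": 0, "wy": 0, "wz": 0, "hand": -1}, {"x": 0, "y": -0.24, "z": 0, "wx": 0, "wy": 0, "wz": 0, "hand": -1}, {"x": 0, "y": -0.24, "z": 0, "wx": 0, "wy": 0, "wz": 0, "hand": -1}]'

```text
time: 4.47
tool_pos: [0.4959, 0.176, 0.1297]
tool_rot: [0.0, 0.08, 0.997, 0.0]
contact_force: [0.6, -1.2, -1.1]
gripper_width: 0.691
grasp_force: 67.4
```

Call:
send_rows --rows '[{"x": 0.02, "y": -0.24, "z": 0, "wx": 0, "wy": 0, "wz": 0, "hand": -1}, {"x": 0.02, "y": -0.24, "z": 0, "wx": 0, "wy": 0, "wz": 0, "hand": -1}, {"x": 0.02, "y": -0.24, "z": 0, "wx": 0, "wy": 0, "wz": 0, "hand": -1}, {"x": 0.02, "y": -0.24, "z": 0, "wx": 0, "wy": 0, "wz": 0, "hand": -1}, {"x": 0.02, "y": -0.24, "z": 0, "wx": 0, "wy": 0, "wz": 0, "hand": -1}, {"x": 0.02, "y": -0.24, "z": 0, "wx": 0, "wy": 0, "wz": 0, "hand": -1}, {"x": 0.02, "y": -0.24, "z": 0, "wx": 0, "wy": 0, "wz": 0, "hand": -1}, {"x": 0.02, "y": -0.24, "z": 0, "wx": 0, "wy": 0, "wz": 0, "hand": -1}, {"x": 0.01, "y": -0.24, "z": 0, "wx": 0, "wy": 0, "wz": 0, "hand": -1}, {"x": 0, "y": -0.24, "z": 0, "wx": 0, "wy": 0, "wz": 0, "hand": -1}]'

```text
time: 5.3
tool_pos: [0.4132, -0.1754, 0.1299]
tool_rot: [0.001, 0.08, 0.997, -0.0]
contact_force: [-0.5, -0.4, -1.3]
gripper_width: 0.687
grasp_force: 67.4
```

Call:
send_rows --rows '[{"x": 0, "y": -0.24, "z": 0, "wx": 0, "wy": 0, "wz": 0, "hand": -1}, {"x": 0, "y": -0.24, "z": 0, "wx": 0, "wy": 0, "wz": 0, "hand": -1}, {"x": 0, "y": -0.24, "z": 0, "wx": 0, "wy": 0, "wz": 0, "hand": -1}, {"x": 0, "y": -0.12, "z": 0, "wx": 0, "wy": 0, "wz": 0, "hand": -1}, {"x": 0, "y": 0, "z": 0, "wx": 0, "wy": 0, "wz": 0, "hand": -1}, {"x": 0, "y": 0, "z": 0, "wx": 0, "wy": 0, "wz": 0, "hand": -1}, {"x": 0, "y": 0, "z": 0, "wx": 0, "wy": 0, "wz": 0, "hand": -1}, {"x": 0, "y": 0, "z": 0, "wx": 0, "wy": 0, "wz": 0, "hand": -1}, {"x": 0, "y": 0, "z": 0, "wx": 0, "wy": 0, "wz": 0, "hand": -1}, {"x": 0, "y": 0, "z": 0, "wx": 0, "wy": 0, "wz": 0, "hand": -1}]'

```text
time: 6.13
tool_pos: [0.3943, -0.2973, 0.1293]
tool_rot: [0.0, 0.079, 0.997, 0.0]
contact_force: [-0.0, -0.5, -0.9]
gripper_width: 0.686
grasp_force: 67.4
```

```bash
python3 - <<'E'
from mv import *
s,R,p=cur();c=calibration("wrist");im=grab_frame("wrist");cv2.imwrite("pics/w4.png",im)
z=s["tool_pos"][2]+.025
P=p2w(c,[(238,233),(398,233),(388,361),(245,361)],z).mean(0)
off=R.T@(P-s["tool_pos"]);print("block offset in tool",off.round(4))
from seg import meas
print("rmat",meas(im,c,(.396,-.293),.004,kind="tan"))
plan(.396,-.293,.009,80.8)
E
```

```text
block offset in tool [ 0.0014 -0.0008 -0.025 ]
rmat {'mom': (0.4376, -0.3045), 'rect': (0.4345, -0.3005), 'wl': (63.0, 124.0), 'yaw': -90.0, 'ell': (0.4419, -0.309), 'ax': array([ 83.2, 147.1])}
t 6.18 pos [ 0.3942 -0.2975  0.1293] psi 80.9 tilt [ 0.0001 -0.    ] F [-0.1  0.8 -0.7] w 0.689 gf 67.4
wz 0.003 xyz [-0.007  0.031  0.802]
```

View pics/w4.png

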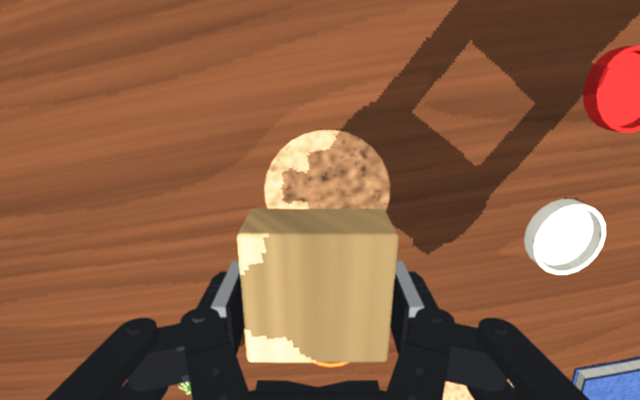

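Mat arc edge is seen at (264,188), (390,190), (327,130). The white saucer rim is at about (565,237).

```bash
python3 - <<'E'
from mv import *
c=calibration("wrist")
P=p2w(c,[(264,188),(390,190),(327,130),(270,165),(384,165)],.004)[:,:2]
from scipy.optimize import least_squares
r=least_squares(lambda q:np.hypot(*(P-q).T)-.05,(.396,-.293));print(r.x.round(4),r.fun.round(4))
print("saucer",p2w(c,[(565,237)],.016).round(4))
cx,cy=(r.x+[.396,-.2925])/2
s,R,p=cur();o=R@np.array([.001,-.0005,0])
plan(cx-o[0],cy-o[1],.010,80.8)
E
```

```text
[ 0.3956 -0.2906] [-0.0001  0.0001  0.0001 -0.     -0.0002]
saucer [[ 0.4596 -0.1019  0.016 ]]
t 6.18 pos [ 0.3942 -0.2975  0.1293] psi 80.9 tilt [ 0.0001 -0.    ] F [-0.1  0.8 -0.7] w 0.689 gf 67.4
wz 0.003 xyz [-0.011  0.044  0.795]
```

Call:
send_rows --rows '[{"x": -0.011, "y": 0.044, "z": 0, "wx": 0, "wy": 0, "wz": 0, "hand": -1}, {"x": 0, "y": 0, "z": 0.22, "wx": 0, "wy": 0, "wz": 0, "hand": -1}, {"x": 0, "y": 0, "z": 0.22, "wx": 0, "wy": 0, "wz": 0, "hand": -1}, {"x": 0, "y": 0, "z": 0.2, "wx": 0, "wy": 0, "wz": 0, "hand": -1}, {"x": 0, "y": 0, "z": 0.1, "wx": 0, "wy": 0, "wz": 0, "hand": -1}, {"x": 0, "y": 0, "z": 0.04, "wx": 0, "wy": 0, "wz": 0, "hand": -1}, {"x": 0, "y": 0, "z": 0.012, "wx": 0, "wy": 0, "wz": 0, "hand": -1}, {"x": 0, "y": 0, "z": 0, "wx": 0, "wy": 0, "wz": 0, "hand": -1}, {"x": 0, "y": 0, "z": 0, "wx": 0, "wy": 0, "wz": 0, "hand": -1}, {"x": 0, "y": 0, "z": 0, "wx": 0, "wy": 0, "wz": 0, "hand": -1}]'

```text
time: 7.02
tool_pos: [0.3975, -0.2926, 0.0117]
tool_rot: [0.001, 0.08, 0.997, -0.001]
contact_force: [-0.6, 0.3, -1.0]
gripper_width: 0.688
grasp_force: 67.4
```

```bash
python3 -c "
from mv import *;plan(.395,-.2915,.009,80.8);plan(.462,-.1,.15)"
```

```text
t 7.02 pos [ 0.3975 -0.2926  0.0117] psi 80.9 tilt [ 0.0017 -0.0017] F [-0.6  0.3 -1. ] w 0.688 gf 67.4
wz 0.001 xyz [0.018 0.004 0.018]
t 7.02 pos [ 0.3975 -0.2926  0.0117] psi 80.9 tilt [ 0.0017 -0.0017] F [-0.6  0.3 -1. ] w 0.688 gf 67.4
wz -0.0 xyz [-0.221  1.336 -0.922]
```

Call:
send_rows --rows '[{"x": 0.018, "y": 0.004, "z": 0.016, "wx": 0, "wy": 0, "wz": 0, "hand": -1}, {"x": 0, "y": 0, "z": 0, "wx": 0, "wy": 0, "wz": 0, "hand": -1}, {"x": 0, "y": 0, "z": 0, "wx": 0, "wy": 0, "wz": 0, "hand": 1}, {"x": 0, "y": 0, "z": 0, "wx": 0, "wy": 0, "wz": 0, "hand": 1}, {"x": 0, "y": 0, "z": 0, "wx": 0, "wy": 0, "wz": 0, "hand": 1}, {"x": 0, "y": 0, "z": 0, "wx": 0, "wy": 0, "wz": 0, "hand": 1}, {"x": 0, "y": 0, "z": -0.2, "wx": 0, "wy": 0, "wz": 0, "hand": 1}, {"x": 0, "y": 0, "z": -0.25, "wx": 0, "wy": 0, "wz": 0, "hand": 1}, {"x": 0, "y": 0, "z": -0.25, "wx": 0, "wy": 0, "wz": 0, "hand": 1}, {"x": 0, "y": 0, "z": -0.25, "wx": 0, "wy": 0, "wz": 0, "hand": 1}]'

```text
time: 7.85
tool_pos: [0.3936, -0.2905, 0.1517]
tool_rot: [-0.001, 0.08, 0.997, 0.0]
contact_force: [0.9, -1.1, -0.8]
gripper_width: 1.001
grasp_force: 0.0
```

Call:
send_rows --rows '[{"x": -0.04, "y": 0.22, "z": 0, "wx": 0, "wy": 0, "wz": 0, "hand": 1}, {"x": -0.04, "y": 0.22, "z": 0, "wx": 0, "wy": 0, "wz": 0, "hand": 1}, {"x": -0.04, "y": 0.22, "z": 0, "wx": 0, "wy": 0, "wz": 0, "hand": 1}, {"x": -0.04, "y": 0.22, "z": 0, "wx": 0, "wy": 0, "wz": 0, "hand": 1}, {"x": -0.04, "y": 0.22, "z": 0, "wx": 0, "wy": 0, "wz": 0, "hand": 1}, {"x": -0.04, "y": 0.22, "z": 0, "wx": 0, "wy": 0, "wz": 0, "hand": 1}, {"x": 0, "y": 0, "z": 0, "wx": 0, "wy": 0, "wz": 0, "hand": 1}, {"x": 0, "y": 0, "z": 0, "wx": 0, "wy": 0, "wz": 0, "hand": 1}, {"x": 0, "y": 0, "z": 0, "wx": 0, "wy": 0, "wz": 0, "hand": 1}, {"x": 0, "y": 0, "z": 0, "wx": 0, "wy": 0, "wz": 0, "hand": 1}]'

```text
time: 8.68
tool_pos: [0.4608, -0.1021, 0.1505]
tool_rot: [-0.0, 0.08, 0.997, -0.0]
contact_force: [0.8, -0.1, -0.3]
gripper_width: 1.004
grasp_force: 0.0
```

```bash
python3 - <<'E'
from mv import *
from seg import meas
c=calibration("wrist");im=grab_frame("wrist")
o=ortho(im,c,.33,.55,-.37,-.03,.016,.425)
cv2.imwrite("pics/o5.png",o);cv2.imwrite("pics/w5.png",im)
print(meas(im,c,(.462,-.1),.016,kind="white",half=.05,save="pics/m5.png"))
t=grab_frame("top");cv2.imwrite("pics/t5.png",t);ct=calibration("top")
print("block top cam",meas(t,ct,(.396,-.293),.034,kind="tan"))
plan(.462,-.1,.0)
E
```

```text
{'mom': (0.4624, -0.0969), 'rect': (0.4625, -0.0968), 'wl': (64.7, 65.4), 'yaw': -45.0, 'ell': (0.4624, -0.0968), 'ax': array([64.2, 66.6])}
block top cam {'mom': (0.3953, -0.286), 'rect': (0.3947, -0.2858), 'wl': (91.2, 92.8), 'yaw': -26.6, 'ell': (0.3954, -0.2861), 'ax': array([94.2, 94.4])}
t 8.78 pos [ 0.4608 -0.1023  0.1505] psi 80.7 tilt [-0.0002 -0.0001] F [-0.7  0.5  0.2] w 1.002 gf 0.0
wz -0.0 xyz [-0.005  0.016  1.004]
```

View pics/w5.png

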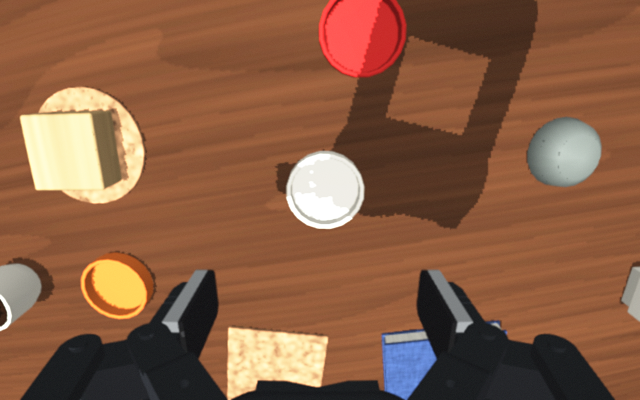

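White saucer rim spans 286–364 × 151–229. The block sits on the mat, top corners (21,115), (94,110), (104,187), (34,191).

```bash
python3 - <<'E'
from mv import *
c=calibration("wrist")
P=p2w(c,[(21,115),(94,110),(104,187),(34,191)],.034);print(P.round(4),P.mean(0).round(4))
M=p2w(c,[(144,155),(126,190),(95,203),(60,194),(50,97),(80,87),(120,105)],.004)[:,:2]
from scipy.optimize import least_squares
r=least_squares(lambda q:np.hypot(*(M-q).T)-.05,(.396,-.293));print("mat",r.x.round(4),r.fun.round(4))
S=p2w(c,[(325,190)],.016)[0];print(S)
plan(.4622,-.098,.0)
E
```

```text
[[ 0.3595 -0.3148  0.034 ]
 [ 0.3677 -0.2545  0.034 ]
 [ 0.4255 -0.2667  0.034 ]
 [ 0.4185 -0.328   0.034 ]] [ 0.3928 -0.291   0.034 ]
mat [ 0.395 -0.292] [ 0.0018 -0.0019 -0.0007  0.0024 -0.0008  0.0002  0.0006]
[ 0.46151602 -0.09670926  0.016     ]
t 8.78 pos [ 0.4608 -0.1023  0.1505] psi 80.7 tilt [-0.0002 -0.0001] F [-0.7  0.5  0.2] w 1.002 gf 0.0
wz -0.0 xyz [-0.004  0.03   1.004]
```

Call:
send_rows --rows '[{"x": 0.003, "y": 0.033, "z": 0.22, "wx": 0, "wy": 0, "wz": 0, "hand": 1}, {"x": 0, "y": 0, "z": 0.22, "wx": 0, "wy": 0, "wz": 0, "hand": 1}, {"x": 0, "y": 0, "z": 0.22, "wx": 0, "wy": 0, "wz": 0, "hand": 1}, {"x": 0, "y": 0, "z": 0.17, "wx": 0, "wy": 0, "wz": 0, "hand": 1}, {"x": 0, "y": 0, "z": 0.1, "wx": 0, "wy": 0, "wz": 0, "hand": 1}, {"x": 0, "y": 0, "z": 0.03, "wx": 0, "wy": 0, "wz": 0, "hand": 1}, {"x": 0, "y": 0, "z": 0, "wx": 0, "wy": 0, "wz": 0, "hand": 1}, {"x": 0, "y": 0, "z": 0, "wx": 0, "wy": 0, "wz": 0, "hand": 1}, {"x": 0, "y": 0, "z": 0, "wx": 0, "wy": 0, "wz": 0, "hand": 1}, {"x": 0, "y": 0, "z": 0, "wx": 0, "wy": 0, "wz": 0, "hand": 1}]'

```text
time: 9.62
tool_pos: [0.4629, -0.0969, 0.0084]
tool_rot: [0.002, 0.08, 0.997, -0.0]
contact_force: [-0.3, -0.8, -0.2]
gripper_width: 0.999
grasp_force: 0.0
```

```bash
python3 -c "
from mv import *;plan(.4622,-.0975,.0)"
```

```text
t 9.62 pos [ 0.4629 -0.0969  0.0084] psi 80.8 tilt [ 0.0031 -0.0012] F [-0.3 -0.8 -0.2] w 0.999 gf 0.0
wz -0.0 xyz [ 0.004 -0.004  0.056]
```

Call:
send_rows --rows '[{"x": 0.004, "y": -0.004, "z": 0.05, "wx": 0, "wy": 0, "wz": 0, "hand": 1}, {"x": 0, "y": 0, "z": 0.007, "wx": 0, "wy": 0, "wz": 0, "hand": 1}, {"x": 0, "y": 0, "z": 0, "wx": 0, "wy": 0, "wz": 0, "hand": 1}, {"x": 0, "y": 0, "z": 0, "wx": 0, "wy": 0, "wz": 0, "hand": -1}, {"x": 0, "y": 0, "z": 0, "wx": 0, "wy": 0, "wz": 0, "hand": -1}, {"x": 0, "y": 0, "z": 0, "wx": 0, "wy": 0, "wz": 0, "hand": -1}, {"x": 0, "y": 0, "z": 0, "wx": 0, "wy": 0, "wz": 0, "hand": -1}, {"x": 0, "y": 0, "z": 0, "wx": 0, "wy": 0, "wz": 0, "hand": -1}, {"x": 0, "y": 0, "z": 0, "wx": 0, "wy": 0, "wz": 0, "hand": -1}, {"x": 0, "y": 0, "z": 0, "wx": 0, "wy": 0, "wz": 0, "hand": -1}]'

```text
time: 10.45
tool_pos: [0.4616, -0.097, -0.001]
tool_rot: [0.001, 0.08, 0.997, -0.0]
contact_force: [-0.3, 0.6, 6.4]
gripper_width: 0.722
grasp_force: 65.4
```

```bash
python3 -c "
from mv import *;plan(.394,-.291,.12)
cv2.imwrite('pics/w6.png',grab_frame('wrist')[150:,120:520])"
```

```text
t 10.45 pos [ 0.4616 -0.097  -0.001 ] psi 80.8 tilt [ 0.0015 -0.0005] F [-0.3  0.6  6.4] w 0.722 gf 65.4
wz -0.0 xyz [ 0.24  -1.348 -0.806]
```

View pics/w6.png

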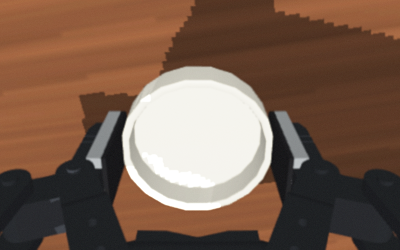

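Saucer held, centred between the fingers (centre column ≈317, rim rows 216–360).

Call:
send_rows --rows '[{"x": 0, "y": 0, "z": -0.12, "wx": 0, "wy": 0, "wz": 0, "hand": -1}, {"x": 0, "y": 0, "z": -0.22, "wx": 0, "wy": 0, "wz": 0, "hand": -1}, {"x": 0, "y": 0, "z": -0.24, "wx": 0, "wy": 0, "wz": 0, "hand": -1}, {"x": 0.03, "y": -0.168, "z": -0.02, "wx": 0, "wy": 0, "wz": 0, "hand": -1}, {"x": 0.03, "y": -0.168, "z": 0, "wx": 0, "wy": 0, "wz": 0, "hand": -1}, {"x": 0.03, "y": -0.168, "z": 0, "wx": 0, "wy": 0, "wz": 0, "hand": -1}, {"x": 0.03, "y": -0.168, "z": 0, "wx": 0, "wy": 0, "wz": 0, "hand": -1}, {"x": 0.03, "y": -0.168, "z": 0, "wx": 0, "wy": 0, "wz": 0, "hand": -1}, {"x": 0.03, "y": -0.168, "z": 0, "wx": 0, "wy": 0, "wz": 0, "hand": -1}, {"x": 0.03, "y": -0.168, "z": 0, "wx": 0, "wy": 0, "wz": 0, "hand": -1}]'

```text
time: 11.33
tool_pos: [0.4008, -0.2667, 0.0876]
tool_rot: [-0.0, 0.08, 0.997, 0.0]
contact_force: [0.5, 0.2, -0.8]
gripper_width: 0.723
grasp_force: 65.5
```

Call:
send_rows --rows '[{"x": 0.03, "y": -0.172, "z": 0, "wx": 0, "wy": 0, "wz": 0, "hand": -1}, {"x": 0, "y": 0, "z": 0.1, "wx": 0, "wy": 0, "wz": 0, "hand": -1}, {"x": 0, "y": 0, "z": 0.1, "wx": 0, "wy": 0, "wz": 0, "hand": -1}, {"x": 0, "y": 0, "z": 0, "wx": 0, "wy": 0, "wz": 0, "hand": -1}, {"x": 0, "y": 0, "z": 0, "wx": 0, "wy": 0, "wz": 0, "hand": -1}, {"x": 0, "y": 0, "z": 0, "wx": 0, "wy": 0, "wz": 0, "hand": -1}, {"x": 0, "y": 0, "z": 0, "wx": 0, "wy": 0, "wz": 0, "hand": -1}, {"x": 0, "y": 0, "z": 0, "wx": 0, "wy": 0, "wz": 0, "hand": -1}, {"x": 0, "y": 0, "z": 0, "wx": 0, "wy": 0, "wz": 0, "hand": -1}, {"x": 0, "y": 0, "z": 0, "wx": 0, "wy": 0, "wz": 0, "hand": -1}]'

```text
time: 12.17
tool_pos: [0.3934, -0.2908, 0.0586]
tool_rot: [0.0, 0.08, 0.997, -0.0]
contact_force: [0.1, 0.3, -0.4]
gripper_width: 0.72
grasp_force: 65.5
```

```bash
python3 -c "
from mv import *;plan(.394,-.291,.0345)"
```

```text
t 12.17 pos [ 0.3934 -0.2908  0.0586] psi 80.9 tilt [ 0.0007 -0.0008] F [ 0.1  0.3 -0.4] w 0.72 gf 65.5
wz -0.0 xyz [-0.004 -0.001  0.161]
```

Call:
send_rows --rows '[{"x": -0.004, "y": -0.001, "z": 0.06, "wx": 0, "wy": 0, "wz": 0, "hand": -1}, {"x": 0, "y": 0, "z": 0.06, "wx": 0, "wy": 0, "wz": 0, "hand": -1}, {"x": 0, "y": 0, "z": 0.02, "wx": 0, "wy": 0, "wz": 0, "hand": -1}, {"x": 0, "y": 0, "z": 0.01, "wx": 0, "wy": 0, "wz": 0, "hand": -1}, {"x": 0, "y": 0, "z": 0.0, "wx": 0, "wy": 0, "wz": 0, "hand": -1}, {"x": 0, "y": 0, "z": 0.0, "wx": 0, "wy": 0, "wz": 0, "hand": -1}, {"x": 0, "y": 0, "z": 0, "wx": 0, "wy": 0, "wz": 0, "hand": -1}, {"x": 0, "y": 0, "z": 0, "wx": 0, "wy": 0, "wz": 0, "hand": -1}, {"x": 0, "y": 0, "z": 0, "wx": 0, "wy": 0, "wz": 0, "hand": -1}, {"x": 0, "y": 0, "z": 0, "wx": 0, "wy": 0, "wz": 0, "hand": -1}]'

```text
time: 13.0
tool_pos: [0.3938, -0.291, 0.0358]
tool_rot: [0.0, 0.08, 0.997, -0.0]
contact_force: [-0.1, -0.5, -0.8]
gripper_width: 0.724
grasp_force: 65.5
```

```bash
python3 -c "
from mv import *;plan(.394,-.291,.0335)"
```

```text
t 13.0 pos [ 0.3938 -0.291   0.0358] psi 80.8 tilt [ 0.0004 -0.0004] F [-0.1 -0.5 -0.8] w 0.724 gf 65.5
wz -0.0 xyz [-0.001  0.     0.016]
```

Call:
send_rows --rows '[{"x": 0, "y": 0, "z": 0.013, "wx": 0, "wy": 0, "wz": 0, "hand": -1}, {"x": 0, "y": 0, "z": 0, "wx": 0, "wy": 0, "wz": 0, "hand": -1}, {"x": 0, "y": 0, "z": 0, "wx": 0, "wy": 0, "wz": 0, "hand": -1}, {"x": 0, "y": 0, "z": 0, "wx": 0, "wy": 0, "wz": 0, "hand": 1}, {"x": 0, "y": 0, "z": 0.0, "wx": 0, "wy": 0, "wz": 0, "hand": 1}, {"x": 0, "y": 0, "z": 0.0, "wx": 0, "wy": 0, "wz": 0, "hand": 1}, {"x": 0, "y": 0, "z": 0, "wx": 0, "wy": 0, "wz": 0, "hand": 1}, {"x": 0, "y": 0, "z": -0.2, "wx": 0, "wy": 0, "wz": 0, "hand": 1}, {"x": 0, "y": 0, "z": -0.25, "wx": 0, "wy": 0, "wz": 0, "hand": 1}, {"x": 0, "y": 0, "z": -0.25, "wx": 0, "wy": 0, "wz": 0, "hand": 1}]'

```text
time: 13.83
tool_pos: [0.3928, -0.29, 0.1387]
tool_rot: [-0.001, 0.08, 0.997, 0.001]
contact_force: [0.8, -1.3, 0.6]
gripper_width: 0.997
grasp_force: 0.0
```

Call:
send_rows --rows '[{"x": 0, "y": 0, "z": -0.1, "wx": 0, "wy": 0, "wz": 0, "hand": 1}, {"x": -0.18, "y": -0.134, "z": 0, "wx": 0, "wy": 0, "wz": 0, "hand": 1}, {"x": -0.18, "y": -0.134, "z": 0, "wx": 0, "wy": 0, "wz": 0, "hand": 1}, {"x": -0.18, "y": -0.134, "z": 0, "wx": 0, "wy": 0, "wz": 0, "hand": 1}, {"x": -0.18, "y": -0.134, "z": 0, "wx": 0, "wy": 0, "wz": 0, "hand": 1}, {"x": -0.18, "y": -0.134, "z": 0, "wx": 0, "wy": 0, "wz": 0, "hand": 1}, {"x": 0, "y": 0, "z": 0, "wx": 0, "wy": 0, "wz": 0, "hand": 1}, {"x": 0, "y": 0, "z": 0, "wx": 0, "wy": 0, "wz": 0, "hand": 1}, {"x": 0, "y": 0, "z": 0, "wx": 0, "wy": 0, "wz": 0, "hand": 1}, {"x": 0, "y": 0, "z": 0, "wx": 0, "wy": 0, "wz": 0, "hand": 1}]'

```text
time: 14.67
tool_pos: [0.5104, -0.4109, 0.1537]
tool_rot: [-0.0, 0.08, 0.997, 0.0]
contact_force: [-1.2, 0.6, -0.3]
gripper_width: 0.998
grasp_force: 0.0
```

```bash
python3 - <<'E'
from mv import *
from seg import meas
plan(.511,-.4115,.015)
c=calibration("wrist");im=grab_frame("wrist");cv2.imwrite("pics/w7.png",im)
print("pot",meas(im,c,(.511,-.4115),.048,kind="pot",half=.05))
print("saucer",meas(im,c,(.394,-.291),.05,kind="white",half=.05), w2p(c,[(.394,-.291,.05),(.511,-.4115,.048)]))
E
```

```text
t 14.67 pos [ 0.5104 -0.4109  0.1537] psi 80.9 tilt [-0.0002  0.0003] F [-1.2  0.6 -0.3] w 0.998 gf 0.0
wz -0.0 xyz [-0.005 -0.003  0.925]
pot {'mom': (0.5079, -0.4122), 'rect': (0.5075, -0.4125), 'wl': (56.0, 50.0), 'yaw': -90.0, 'ell': (0.508, -0.4121), 'ax': array([49.9, 57.5])}
saucer {'mom': (0.4072, -0.2962), 'rect': (0.4094, -0.2954), 'wl': (67.5, 37.3), 'yaw': -6.8, 'ell': (0.4021, -0.2954), 'ax': array([51.9, 70.2])} [[473.66549806   3.9424268 ]
 [317.46760149 202.1987327 ]]
```

View pics/w7.png

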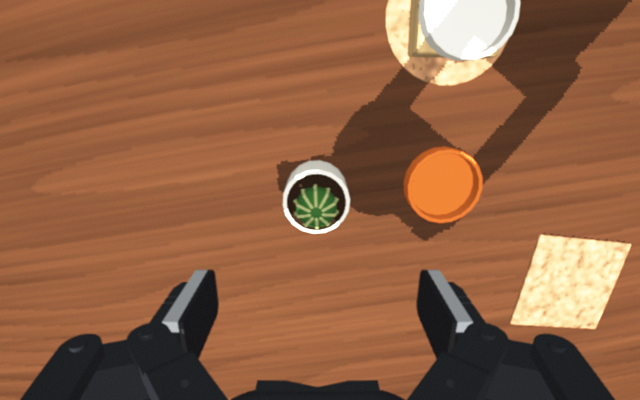

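Pot rim spans 283–350 × 167–234; saucer on block, rim bottom at (468,60), right edge about (520,5), left about (418,10).

```bash
python3 - <<'E'
from mv import *
c=calibration("wrist")
print(p2w(c,[(316.5,200.5)],.048).round(4))
M=p2w(c,[(468,60),(519,10),(440,51),(420,20),(500,48)],.05)[:,:2]
from scipy.optimize import least_squares
r=least_squares(lambda q:np.hypot(*(M-q).T)-.032,(.394,-.291));print("saucer",r.x.round(4),r.fun.round(4))
plan(.5095,-.412,.016)
E
```

```text
[[ 0.5097 -0.412   0.048 ]]
saucer [ 0.3968 -0.2933] [-0.0005  0.0009 -0.0002  0.0014  0.0005]
t 14.72 pos [ 0.5104 -0.4108  0.154 ] psi 80.9 tilt [ 0.0001 -0.0001] F [ 0.3 -0.8 -0.3] w 0.999 gf 0.0
wz -0.0 xyz [ 0.005 -0.009  0.92 ]
```

Call:
send_rows --rows '[{"x": 0.006, "y": -0.006, "z": 0.22, "wx": 0, "wy": 0, "wz": 0, "hand": 1}, {"x": 0, "y": 0, "z": 0.22, "wx": 0, "wy": 0, "wz": 0, "hand": 1}, {"x": 0, "y": 0, "z": 0.2, "wx": 0, "wy": 0, "wz": 0, "hand": 1}, {"x": 0, "y": 0, "z": 0.15, "wx": 0, "wy": 0, "wz": 0, "hand": 1}, {"x": 0, "y": 0, "z": 0.09, "wx": 0, "wy": 0, "wz": 0, "hand": 1}, {"x": 0, "y": 0, "z": 0.03, "wx": 0, "wy": 0, "wz": 0, "hand": 1}, {"x": 0, "y": 0, "z": 0, "wx": 0, "wy": 0, "wz": 0, "hand": 1}, {"x": 0, "y": 0, "z": 0, "wx": 0, "wy": 0, "wz": 0, "hand": 1}, {"x": 0, "y": 0, "z": 0, "wx": 0, "wy": 0, "wz": 0, "hand": 1}, {"x": 0, "y": 0, "z": 0, "wx": 0, "wy": 0, "wz": 0, "hand": 1}]'

```text
time: 15.55
tool_pos: [0.511, -0.4135, 0.0195]
tool_rot: [0.001, 0.08, 0.997, -0.001]
contact_force: [-0.1, -0.6, -0.0]
gripper_width: 1.002
grasp_force: 0.0
```

```bash
python3 -c "
from mv import *;plan(.5095,-.412,.016)"
```

```text
t 15.55 pos [ 0.511  -0.4135  0.0195] psi 80.8 tilt [ 0.0027 -0.0028] F [-0.1 -0.6 -0. ] w 1.002 gf 0.0
wz -0.0 xyz [0.012 0.008 0.023]
```

Call:
send_rows --rows '[{"x": 0.012, "y": 0.008, "z": 0.018, "wx": 0, "wy": 0, "wz": 0, "hand": 1}, {"x": 0, "y": 0, "z": 0, "wx": 0, "wy": 0, "wz": 0, "hand": 1}, {"x": 0, "y": 0, "z": 0, "wx": 0, "wy": 0, "wz": 0, "hand": -1}, {"x": 0, "y": 0, "z": 0, "wx": 0, "wy": 0, "wz": 0, "hand": -1}, {"x": 0, "y": 0, "z": 0, "wx": 0, "wy": 0, "wz": 0, "hand": -1}, {"x": 0, "y": 0, "z": 0, "wx": 0, "wy": 0, "wz": 0, "hand": -1}, {"x": 0, "y": 0, "z": 0, "wx": 0, "wy": 0, "wz": 0, "hand": -1}, {"x": 0, "y": 0, "z": 0, "wx": 0, "wy": 0, "wz": 0, "hand": -1}, {"x": 0, "y": 0, "z": 0, "wx": 0, "wy": 0, "wz": 0, "hand": -1}, {"x": 0, "y": 0, "z": 0, "wx": 0, "wy": 0, "wz": 0, "hand": -1}]'

```text
time: 16.38
tool_pos: [0.5086, -0.4112, 0.0148]
tool_rot: [0.0, 0.08, 0.997, -0.0]
contact_force: [0.6, 0.2, 2.5]
gripper_width: 0.568
grasp_force: 62.4
```

```bash
python3 -c "
from mv import *;plan(.395,-.2915,.13)"
```

```text
t 16.38 pos [ 0.5086 -0.4112  0.0148] psi 80.8 tilt [ 0.0006 -0.0007] F [0.6 0.2 2.5] w 0.568 gf 62.4
wz -0.0 xyz [ 0.875  0.667 -0.768]
```

Call:
send_rows --rows '[{"x": 0, "y": 0, "z": -0.1, "wx": 0, "wy": 0, "wz": 0, "hand": -1}, {"x": 0, "y": 0, "z": -0.17, "wx": 0, "wy": 0, "wz": 0, "hand": -1}, {"x": 0, "y": 0, "z": -0.2, "wx": 0, "wy": 0, "wz": 0, "hand": -1}, {"x": 0, "y": 0, "z": -0.2, "wx": 0, "wy": 0, "wz": 0, "hand": -1}, {"x": 0, "y": 0, "z": -0.1, "wx": 0, "wy": 0, "wz": 0, "hand": -1}, {"x": 0.1, "y": 0.08, "z": 0, "wx": 0, "wy": 0, "wz": 0, "hand": -1}, {"x": 0.16, "y": 0.12, "z": 0, "wx": 0, "wy": 0, "wz": 0, "hand": -1}, {"x": 0.18, "y": 0.14, "z": 0, "wx": 0, "wy": 0, "wz": 0, "hand": -1}, {"x": 0.18, "y": 0.13, "z": 0, "wx": 0, "wy": 0, "wz": 0, "hand": -1}, {"x": 0.15, "y": 0.12, "z": 0, "wx": 0, "wy": 0, "wz": 0, "hand": -1}]'

```text
time: 17.22
tool_pos: [0.4063, -0.3031, 0.1287]
tool_rot: [-0.001, 0.08, 0.997, 0.001]
contact_force: [0.2, -0.6, -2.1]
gripper_width: 0.565
grasp_force: 62.4
```

Call:
send_rows --rows '[{"x": 0.1, "y": 0.077, "z": 0, "wx": 0, "wy": 0, "wz": 0, "hand": -1}, {"x": 0, "y": 0, "z": 0, "wx": 0, "wy": 0, "wz": 0, "hand": -1}, {"x": 0, "y": 0, "z": 0, "wx": 0, "wy": 0, "wz": 0, "hand": -1}, {"x": 0, "y": 0, "z": 0.1, "wx": 0, "wy": 0, "wz": 0, "hand": -1}, {"x": 0, "y": 0, "z": 0.08, "wx": 0, "wy": 0, "wz": 0, "hand": -1}, {"x": 0, "y": 0, "z": 0, "wx": 0, "wy": 0, "wz": 0, "hand": -1}, {"x": 0, "y": 0, "z": 0, "wx": 0, "wy": 0, "wz": 0, "hand": -1}, {"x": 0, "y": 0, "z": 0, "wx": 0, "wy": 0, "wz": 0, "hand": -1}, {"x": 0, "y": 0, "z": 0, "wx": 0, "wy": 0, "wz": 0, "hand": -1}, {"x": 0, "y": 0, "z": 0, "wx": 0, "wy": 0, "wz": 0, "hand": -1}]'

```text
time: 18.05
tool_pos: [0.3959, -0.2918, 0.1036]
tool_rot: [0.0, 0.08, 0.997, -0.0]
contact_force: [0.8, -0.7, -2.5]
gripper_width: 0.57
grasp_force: 62.4
```

```bash
python3 -c "
from mv import *;plan(.394,-.2915,.0535)"
```

```text
t 18.05 pos [ 0.3959 -0.2918  0.1036] psi 80.8 tilt [ 0.0008 -0.0008] F [ 0.8 -0.7 -2.5] w 0.57 gf 62.4
wz -0.0 xyz [ 0.013 -0.     0.334]
```

Call:
send_rows --rows '[{"x": 0.013, "y": 0, "z": 0.1, "wx": 0, "wy": 0, "wz": 0, "hand": -1}, {"x": 0, "y": 0, "z": 0.1, "wx": 0, "wy": 0, "wz": 0, "hand": -1}, {"x": 0, "y": 0, "z": 0.08, "wx": 0, "wy": 0, "wz": 0, "hand": -1}, {"x": 0, "y": 0, "z": 0.03, "wx": 0, "wy": 0, "wz": 0, "hand": -1}, {"x": 0, "y": 0, "z": 0.01, "wx": 0, "wy": 0, "wz": 0, "hand": -1}, {"x": 0, "y": 0, "z": 0, "wx": 0, "wy": 0, "wz": 0, "hand": -1}, {"x": 0, "y": 0, "z": 0, "wx": 0, "wy": 0, "wz": 0, "hand": -1}, {"x": 0, "y": 0, "z": 0, "wx": 0, "wy": 0, "wz": 0, "hand": -1}, {"x": 0, "y": 0, "z": 0, "wx": 0, "wy": 0, "wz": 0, "hand": -1}, {"x": 0, "y": 0, "z": 0, "wx": 0, "wy": 0, "wz": 0, "hand": -1}]'

```text
time: 18.88
tool_pos: [0.3938, -0.2913, 0.0556]
tool_rot: [0.0, 0.08, 0.997, -0.0]
contact_force: [-0.4, 1.1, -2.1]
gripper_width: 0.568
grasp_force: 62.4
```

```bash
python3 -c "
from mv import *;plan(.394,-.2915,.0528)"
```

```text
t 18.88 pos [ 0.3938 -0.2913  0.0556] psi 80.8 tilt [ 0.0008 -0.0008] F [-0.4  1.1 -2.1] w 0.568 gf 62.4
wz -0.0 xyz [-0.001 -0.001  0.018]
```

Call:
send_rows --rows '[{"x": 0, "y": 0, "z": 0.012, "wx": 0, "wy": 0, "wz": 0, "hand": -1}, {"x": 0, "y": 0, "z": 0.005, "wx": 0, "wy": 0, "wz": 0, "hand": -1}, {"x": 0, "y": 0, "z": 0, "wx": 0, "wy": 0, "wz": 0, "hand": -1}, {"x": 0, "y": 0, "z": 0, "wx": 0, "wy": 0, "wz": 0, "hand": -1}, {"x": 0, "y": 0, "z": 0, "wx": 0, "wy": 0, "wz": 0, "hand": -1}, {"x": 0, "y": 0, "z": 0, "wx": 0, "wy": 0, "wz": 0, "hand": 1}, {"x": 0, "y": 0, "z": 0, "wx": 0, "wy": 0, "wz": 0, "hand": 1}, {"x": 0, "y": 0, "z": 0, "wx": 0, "wy": 0, "wz": 0, "hand": 1}, {"x": 0, "y": 0, "z": 0, "wx": 0, "wy": 0, "wz": 0, "hand": 1}, {"x": 0, "y": 0, "z": 0, "wx": 0, "wy": 0, "wz": 0, "hand": 1}]'

```text
time: 19.72
tool_pos: [0.3935, -0.291, 0.0523]
tool_rot: [0.0, 0.08, 0.997, -0.0]
contact_force: [-0.3, -0.5, 0.0]
gripper_width: 0.998
grasp_force: 0.0
```

Call:
send_rows --rows '[{"x": 0, "y": 0, "z": -0.1, "wx": 0, "wy": 0, "wz": 0, "hand": 1}, {"x": 0, "y": 0, "z": -0.25, "wx": 0, "wy": 0, "wz": 0, "hand": 1}, {"x": 0, "y": 0, "z": -0.25, "wx": 0, "wy": 0, "wz": 0, "hand": 1}, {"x": 0, "y": 0, "z": -0.25, "wx": 0, "wy": 0, "wz": 0.142, "hand": 1}, {"x": 0, "y": 0, "z": -0.1, "wx": 0, "wy": 0, "wz": 0.142, "hand": 1}, {"x": 0.093, "y": 0.24, "z": 0, "wx": 0, "wy": 0, "wz": 0, "hand": 1}, {"x": 0.093, "y": 0.24, "z": 0, "wx": 0, "wy": 0, "wz": 0, "hand": 1}, {"x": 0.093, "y": 0.24, "z": 0, "wx": 0, "wy": 0, "wz": 0, "hand": 1}, {"x": 0.093, "y": 0.24, "z": 0, "wx": 0, "wy": 0, "wz": 0, "hand": 1}, {"x": 0.093, "y": 0.24, "z": 0, "wx": 0, "wy": 0, "wz": 0, "hand": 1}]'

```text
time: 20.55
tool_pos: [0.3956, -0.0965, 0.1949]
tool_rot: [0.0, 0.191, 0.982, -0.0]
contact_force: [1.7, 1.2, -0.4]
gripper_width: 0.998
grasp_force: 0.0
```

Call:
send_rows --rows '[{"x": 0.093, "y": 0.24, "z": 0, "wx": 0, "wy": 0, "wz": 0, "hand": 1}, {"x": 0.093, "y": 0.24, "z": 0, "wx": 0, "wy": 0, "wz": 0, "hand": 1}, {"x": 0.093, "y": 0.24, "z": 0, "wx": 0, "wy": 0, "wz": 0, "hand": 1}, {"x": 0.093, "y": 0.24, "z": 0, "wx": 0, "wy": 0, "wz": 0, "hand": 1}, {"x": 0.093, "y": 0.24, "z": 0, "wx": 0, "wy": 0, "wz": 0, "hand": 1}, {"x": 0.093, "y": 0.24, "z": 0, "wx": 0, "wy": 0, "wz": 0, "hand": 1}, {"x": 0.093, "y": 0.24, "z": 0, "wx": 0, "wy": 0, "wz": 0, "hand": 1}, {"x": 0.093, "y": 0.24, "z": 0, "wx": 0, "wy": 0, "wz": 0, "hand": 1}, {"x": 0.093, "y": 0.24, "z": 0, "wx": 0, "wy": 0, "wz": 0, "hand": 1}, {"x": 0.093, "y": 0.24, "z": 0, "wx": 0, "wy": 0, "wz": 0, "hand": 1}]'

```text
time: 21.38
tool_pos: [0.4006, 0.2902, 0.1949]
tool_rot: [0.0, 0.19, 0.982, 0.0]
contact_force: [1.4, -1.2, -1.6]
gripper_width: 0.997
grasp_force: 0.0
```

Call:
send_rows --rows '[{"x": 0, "y": 0, "z": 0.1, "wx": 0, "wy": 0, "wz": 0, "hand": 1}, {"x": 0, "y": 0, "z": 0.15, "wx": 0, "wy": 0, "wz": 0, "hand": 1}, {"x": 0, "y": 0, "z": 0.1, "wx": 0, "wy": 0, "wz": 0, "hand": 1}, {"x": 0, "y": 0, "z": 0, "wx": 0, "wy": 0, "wz": 0, "hand": 1}, {"x": 0, "y": 0, "z": 0, "wx": 0, "wy": 0, "wz": 0, "hand": 1}, {"x": 0, "y": 0, "z": 0, "wx": 0, "wy": 0, "wz": 0, "hand": 1}, {"x": 0, "y": 0, "z": 0, "wx": 0, "wy": 0, "wz": 0, "hand": 1}, {"x": 0, "y": 0, "z": 0, "wx": 0, "wy": 0, "wz": 0, "hand": 1}, {"x": 0, "y": 0, "z": 0, "wx": 0, "wy": 0, "wz": 0, "hand": 1}, {"x": 0, "y": 0, "z": 0, "wx": 0, "wy": 0, "wz": 0, "hand": 1}]'

```text
time: 22.22
tool_pos: [0.4015, 0.2881, 0.1431]
tool_rot: [0.001, 0.19, 0.982, 0.0]
contact_force: [-0.0, -0.5, -0.5]
gripper_width: 1.003
grasp_force: 0.0
```

```bash
python3 - <<'E'
from mv import *
from seg import meas
plan(.403,.288,.0,68)
c=calibration("wrist");im=grab_frame("wrist");cv2.imwrite("pics/w8.png",im)
print("sq saucer",meas(im,c,(.403,.288),.016,kind="white",half=.055))
t=grab_frame("top");ct=calibration("top");cv2.imwrite("pics/t8.png",t)
print("rpot",meas(t,ct,(.395,-.292),.086,kind="pot",half=.05))
print("rsauc",meas(t,ct,(.395,-.292),.05,kind="white",half=.05))
print("sqpot",meas(im,c,(.6145,.209),.048,kind="pot",half=.04),w2p(c,[(.6145,.209,.048)]))
E
```

```text
t 22.22 pos [0.4015 0.2881 0.1431] psi 68.0 tilt [0.0012 0.0006] F [-0.  -0.5 -0.5] w 1.003 gf 0.0
wz 0.001 xyz [-0.009  0.003  0.954]
sq saucer {'mom': (0.4026, 0.2908), 'rect': (0.4025, 0.2909), 'wl': (65.9, 68.3), 'yaw': -21.5, 'ell': (0.4022, 0.2894), 'ax': array([84.9, 88.7])}
rpot {'mom': (0.3967, -0.2856), 'rect': (0.3966, -0.2847), 'wl': (66.9, 66.8), 'yaw': -41.0, 'ell': (0.3966, -0.2857), 'ax': array([67.1, 68.3])}
rsauc {'mom': (0.3963, -0.2953), 'rect': (0.3962, -0.2943), 'wl': (69.0, 69.0), 'yaw': -42.1, 'ell': (0.3961, -0.2953), 'ax': array([69.1, 70.7])}Traceback (most recent call last):
  File "<stdin>", line 9, in <module>
  File "seg.py", line 8, in meas
    k=max(cs,key=cv2.contourArea)
ValueError: max() iterable argument is empty
```

Call:
send_rows --rows '[{"x": 0, "y": 0.012, "z": 0.22, "wx": 0, "wy": 0, "wz": -0.01, "hand": 1}, {"x": 0, "y": 0, "z": 0.22, "wx": 0, "wy": 0, "wz": 0, "hand": 1}, {"x": 0, "y": 0, "z": 0.22, "wx": 0, "wy": 0, "wz": 0, "hand": 1}, {"x": 0, "y": 0, "z": 0.14, "wx": 0, "wy": 0, "wz": 0, "hand": 1}, {"x": 0, "y": 0, "z": 0.07, "wx": 0, "wy": 0, "wz": 0, "hand": 1}, {"x": 0, "y": 0, "z": 0.03, "wx": 0, "wy": 0, "wz": 0, "hand": 1}, {"x": 0, "y": 0, "z": 0, "wx": 0, "wy": 0, "wz": 0, "hand": 1}, {"x": 0, "y": 0, "z": 0, "wx": 0, "wy": 0, "wz": 0, "hand": 1}, {"x": 0, "y": 0, "z": 0, "wx": 0, "wy": 0, "wz": 0, "hand": 1}, {"x": 0, "y": 0, "z": 0, "wx": 0, "wy": 0, "wz": 0, "hand": 1}]'

```text
time: 23.15
tool_pos: [0.4031, 0.2904, 0.0092]
tool_rot: [0.001, 0.186, 0.982, 0.001]
contact_force: [-0.1, -0.3, 0.7]
gripper_width: 1.0
grasp_force: 0.0
```

```bash
python3 -c "
from mv import *;plan(.4027,.290,.0,68.4)"
```

```text
t 23.15 pos [0.4031 0.2904 0.0092] psi 68.5 tilt [0.003  0.0016] F [-0.1 -0.3  0.7] w 1.0 gf 0.0
wz 0.003 xyz [ 0.001 -0.004  0.061]
```

Call:
send_rows --rows '[{"x": 0.003, "y": -0.003, "z": 0.05, "wx": 0, "wy": 0, "wz": 0, "hand": 1}, {"x": 0, "y": 0, "z": 0.007, "wx": 0, "wy": 0, "wz": 0, "hand": 1}, {"x": 0, "y": 0, "z": 0, "wx": 0, "wy": 0, "wz": 0, "hand": 1}, {"x": 0, "y": 0, "z": 0, "wx": 0, "wy": 0, "wz": 0, "hand": -1}, {"x": 0, "y": 0, "z": 0, "wx": 0, "wy": 0, "wz": 0, "hand": -1}, {"x": 0, "y": 0, "z": 0, "wx": 0, "wy": 0, "wz": 0, "hand": -1}, {"x": 0, "y": 0, "z": 0, "wx": 0, "wy": 0, "wz": 0, "hand": -1}, {"x": 0, "y": 0, "z": 0, "wx": 0, "wy": 0, "wz": 0, "hand": -1}, {"x": 0, "y": 0, "z": 0, "wx": 0, "wy": 0, "wz": 0, "hand": -1}, {"x": 0, "y": 0, "z": 0, "wx": 0, "wy": 0, "wz": 0, "hand": -1}]'

```text
time: 23.98
tool_pos: [0.4017, 0.2898, -0.0006]
tool_rot: [0.0, 0.186, 0.982, 0.0]
contact_force: [-0.1, 0.5, 4.5]
gripper_width: 0.729
grasp_force: 66.9
```

```bash
python3 -c "
from mv import *;plan(.651,-.180,.13,75.2)"
```

```text
t 23.98 pos [ 0.4017  0.2898 -0.0006] psi 68.5 tilt [0.0011 0.0005] F [-0.1  0.5  4.5] w 0.729 gf 66.9
wz -0.148 xyz [-2.407 -2.603 -0.871]
```

```bash
python3 -c "
from mv import *;plan(.70,-.05,.16,75.2)"
```

```text
t 23.98 pos [ 0.4017  0.2898 -0.0006] psi 68.5 tilt [0.0011 0.0005] F [-0.1  0.5  4.5] w 0.729 gf 66.9
wz -0.148 xyz [-2.501 -1.682 -1.071]
```

Call:
send_rows --rows '[{"x": 0, "y": 0, "z": -0.1, "wx": 0, "wy": 0, "wz": 0, "hand": -1}, {"x": 0, "y": 0, "z": -0.2, "wx": 0, "wy": 0, "wz": 0, "hand": -1}, {"x": 0, "y": 0, "z": -0.24, "wx": 0, "wy": 0, "wz": 0, "hand": -1}, {"x": 0, "y": 0, "z": -0.24, "wx": 0, "wy": 0, "wz": -0.074, "hand": -1}, {"x": 0, "y": 0, "z": -0.24, "wx": 0, "wy": 0, "wz": -0.074, "hand": -1}, {"x": -0.1, "y": -0.07, "z": -0.05, "wx": 0, "wy": 0, "wz": 0, "hand": -1}, {"x": -0.2, "y": -0.134, "z": 0, "wx": 0, "wy": 0, "wz": 0, "hand": -1}, {"x": -0.2, "y": -0.134, "z": 0, "wx": 0, "wy": 0, "wz": 0, "hand": -1}, {"x": -0.2, "y": -0.134, "z": 0, "wx": 0, "wy": 0, "wz": 0, "hand": -1}, {"x": -0.2, "y": -0.134, "z": 0, "wx": 0, "wy": 0, "wz": 0, "hand": -1}]'

```text
time: 24.82
tool_pos: [0.5085, 0.1657, 0.1584]
tool_rot: [-0.001, 0.129, 0.992, -0.0]
contact_force: [0.4, 0.5, -1.6]
gripper_width: 0.733
grasp_force: 66.3
```

Call:
send_rows --rows '[{"x": -0.2, "y": -0.134, "z": 0, "wx": 0, "wy": 0, "wz": 0, "hand": -1}, {"x": -0.2, "y": -0.134, "z": 0, "wx": 0, "wy": 0, "wz": 0, "hand": -1}, {"x": -0.2, "y": -0.134, "z": 0, "wx": 0, "wy": 0, "wz": 0, "hand": -1}, {"x": -0.2, "y": -0.134, "z": 0, "wx": 0, "wy": 0, "wz": 0, "hand": -1}, {"x": -0.2, "y": -0.134, "z": 0, "wx": 0, "wy": 0, "wz": 0, "hand": -1}, {"x": -0.2, "y": -0.134, "z": 0, "wx": 0, "wy": 0, "wz": 0, "hand": -1}, {"x": -0.2, "y": -0.134, "z": 0, "wx": 0, "wy": 0, "wz": 0, "hand": -1}, {"x": -0.2, "y": -0.134, "z": 0, "wx": 0, "wy": 0, "wz": 0, "hand": -1}, {"x": 0, "y": 0, "z": 0, "wx": 0, "wy": 0, "wz": 0, "hand": -1}, {"x": 0, "y": 0, "z": 0, "wx": 0, "wy": 0, "wz": 0, "hand": -1}]'

```text
time: 25.65
tool_pos: [0.6991, -0.0513, 0.1573]
tool_rot: [-0.002, 0.13, 0.991, 0.0]
contact_force: [-1.3, 1.4, -0.5]
gripper_width: 0.73
grasp_force: 66.3
```

Call:
send_rows --rows '[{"x": 0, "y": 0, "z": 0, "wx": 0, "wy": 0, "wz": 0, "hand": -1}, {"x": 0, "y": 0, "z": 0, "wx": 0, "wy": 0, "wz": 0, "hand": -1}, {"x": 0, "y": 0, "z": 0, "wx": 0, "wy": 0, "wz": 0, "hand": -1}, {"x": 0, "y": 0, "z": 0, "wx": 0, "wy": 0, "wz": 0, "hand": -1}, {"x": 0, "y": 0, "z": 0, "wx": 0, "wy": 0, "wz": 0, "hand": -1}, {"x": 0, "y": 0, "z": 0, "wx": 0, "wy": 0, "wz": 0, "hand": -1}, {"x": 0, "y": 0, "z": 0, "wx": 0, "wy": 0, "wz": 0, "hand": -1}, {"x": 0, "y": 0, "z": 0, "wx": 0, "wy": 0, "wz": 0, "hand": -1}, {"x": 0, "y": 0, "z": 0, "wx": 0, "wy": 0, "wz": 0, "hand": -1}, {"x": 0, "y": 0, "z": 0, "wx": 0, "wy": 0, "wz": 0, "hand": -1}]'

```text
time: 26.48
tool_pos: [0.6993, -0.0498, 0.1593]
tool_rot: [-0.0, 0.129, 0.992, -0.0]
contact_force: [-0.5, 0.2, -0.7]
gripper_width: 0.722
grasp_force: 66.3
```

```bash
python3 - <<'E'
from mv import *
from seg import meas
plan(.651,-.179,.10,75.2)
c=calibration("wrist");im=grab_frame("wrist");cv2.imwrite("pics/w9.png",im)
print(w2p(c,[(.651,-.18,.004)]))
print("mat",meas(im,c,(.651,-.18),.004,kind="tan",half=.08,save="pics/m9.png"))
E
```

```text
t 26.48 pos [ 0.6993 -0.0498  0.1593] psi 75.2 tilt [-0. -0.] F [-0.5  0.2 -0.7] w 0.722 gf 66.3
wz -0.001 xyz [ 0.091 -0.915  0.395]
[[160.13186554 169.10442467]]
mat {'mom': (0.6506, -0.1788), 'rect': (0.6508, -0.1786), 'wl': (99.1, 99.0), 'yaw': -15.1, 'ell': (0.6502, -0.1812), 'ax': array([117.5, 131.7])}
```

Call:
send_rows --rows '[{"x": 0.014, "y": -0.14, "z": 0, "wx": 0, "wy": 0, "wz": 0, "hand": -1}, {"x": 0.017, "y": -0.17, "z": 0, "wx": 0, "wy": 0, "wz": 0, "hand": -1}, {"x": 0.018, "y": -0.18, "z": 0, "wx": 0, "wy": 0, "wz": 0, "hand": -1}, {"x": 0.018, "y": -0.18, "z": 0, "wx": 0, "wy": 0, "wz": 0, "hand": -1}, {"x": 0.018, "y": -0.15, "z": 0, "wx": 0, "wy": 0, "wz": 0, "hand": -1}, {"x": 0.012, "y": -0.095, "z": 0.1, "wx": 0, "wy": 0, "wz": 0, "hand": -1}, {"x": 0, "y": 0, "z": 0.2, "wx": 0, "wy": 0, "wz": 0, "hand": -1}, {"x": 0, "y": 0, "z": 0.2, "wx": 0, "wy": 0, "wz": 0, "hand": -1}, {"x": 0, "y": 0, "z": 0.2, "wx": 0, "wy": 0, "wz": 0, "hand": -1}, {"x": 0, "y": 0, "z": 0.15, "wx": 0, "wy": 0, "wz": 0, "hand": -1}]'

```text
time: 27.37
tool_pos: [0.6482, -0.178, 0.0276]
tool_rot: [-0.002, 0.129, 0.992, 0.001]
contact_force: [-0.1, -0.3, -1.0]
gripper_width: 0.729
grasp_force: 66.3
```

Call:
send_rows --rows '[{"x": 0, "y": 0, "z": 0.06, "wx": 0, "wy": 0, "wz": 0, "hand": -1}, {"x": 0, "y": 0, "z": 0, "wx": 0, "wy": 0, "wz": 0, "hand": -1}, {"x": 0, "y": 0, "z": 0, "wx": 0, "wy": 0, "wz": 0, "hand": -1}, {"x": 0, "y": 0, "z": 0, "wx": 0, "wy": 0, "wz": 0, "hand": -1}, {"x": 0, "y": 0, "z": 0, "wx": 0, "wy": 0, "wz": 0, "hand": -1}, {"x": 0, "y": 0, "z": 0, "wx": 0, "wy": 0, "wz": 0, "hand": -1}, {"x": 0, "y": 0, "z": 0, "wx": 0, "wy": 0, "wz": 0, "hand": -1}, {"x": 0, "y": 0, "z": 0, "wx": 0, "wy": 0, "wz": 0, "hand": -1}, {"x": 0, "y": 0, "z": 0, "wx": 0, "wy": 0, "wz": 0, "hand": -1}, {"x": 0, "y": 0, "z": 0, "wx": 0, "wy": 0, "wz": 0, "hand": -1}]'

```text
time: 28.2
tool_pos: [0.6501, -0.1788, 0.023]
tool_rot: [0.0, 0.129, 0.992, -0.0]
contact_force: [-0.5, 0.1, 0.2]
gripper_width: 0.732
grasp_force: 66.3
```

```bash
python3 -c "
from mv import *;plan(.650,-.1787,.0034,75)"
```

```text
t 28.2 pos [ 0.6501 -0.1788  0.023 ] psi 75.2 tilt [ 0.0002 -0.0001] F [-0.5  0.1  0.2] w 0.732 gf 66.3
wz 0.004 xyz [0.001 0.    0.13 ]
```

Call:
send_rows --rows '[{"x": 0, "y": 0, "z": 0.06, "wx": 0, "wy": 0, "wz": 0, "hand": -1}, {"x": 0, "y": 0, "z": 0.04, "wx": 0, "wy": 0, "wz": 0, "hand": -1}, {"x": 0, "y": 0, "z": 0.015, "wx": 0, "wy": 0, "wz": 0, "hand": -1}, {"x": 0, "y": 0, "z": 0.005, "wx": 0, "wy": 0, "wz": 0, "hand": -1}, {"x": 0, "y": 0, "z": 0, "wx": 0, "wy": 0, "wz": 0, "hand": -1}, {"x": 0, "y": 0, "z": 0, "wx": 0, "wy": 0, "wz": 0, "hand": -1}, {"x": 0, "y": 0, "z": 0, "wx": 0, "wy": 0, "wz": 0, "hand": -1}, {"x": 0, "y": 0, "z": 0, "wx": 0, "wy": 0, "wz": 0, "hand": -1}, {"x": 0, "y": 0, "z": 0, "wx": 0, "wy": 0, "wz": 0, "hand": -1}, {"x": 0, "y": 0, "z": 0, "wx": 0, "wy": 0, "wz": 0, "hand": -1}]'

```text
time: 29.03
tool_pos: [0.6502, -0.1788, 0.0049]
tool_rot: [0.0, 0.129, 0.992, -0.0]
contact_force: [-0.8, 0.3, -0.6]
gripper_width: 0.73
grasp_force: 66.3
```

```bash
python3 -c "
from mv import *;plan(.650,-.1787,.0034,75)"
```

```text
t 29.03 pos [ 0.6502 -0.1788  0.0049] psi 75.2 tilt [ 0.0002 -0.    ] F [-0.8  0.3 -0.6] w 0.73 gf 66.3
wz 0.004 xyz [0.001 0.    0.01 ]
```

Call:
send_rows --rows '[{"x": 0, "y": 0, "z": 0.01, "wx": 0, "wy": 0, "wz": 0, "hand": -1}, {"x": 0, "y": 0, "z": 0, "wx": 0, "wy": 0, "wz": 0, "hand": -1}, {"x": 0, "y": 0, "z": 0, "wx": 0, "wy": 0, "wz": 0, "hand": 1}, {"x": 0, "y": 0, "z": 0, "wx": 0, "wy": 0, "wz": 0, "hand": 1}, {"x": 0, "y": 0, "z": 0, "wx": 0, "wy": 0, "wz": 0, "hand": 1}, {"x": 0, "y": 0, "z": 0, "wx": 0, "wy": 0, "wz": 0, "hand": 1}, {"x": 0, "y": 0, "z": -0.2, "wx": 0, "wy": 0, "wz": 0, "hand": 1}, {"x": 0, "y": 0, "z": -0.25, "wx": 0, "wy": 0, "wz": 0, "hand": 1}, {"x": 0, "y": 0, "z": -0.25, "wx": 0, "wy": 0, "wz": 0, "hand": 1}, {"x": 0, "y": 0, "z": -0.25, "wx": 0, "wy": 0, "wz": -0.104, "hand": 1}]'

```text
time: 29.87
tool_pos: [0.6496, -0.1786, 0.147]
tool_rot: [-0.0, 0.088, 0.996, 0.0]
contact_force: [0.2, -0.3, -0.0]
gripper_width: 1.0
grasp_force: 0.0
```

Call:
send_rows --rows '[{"x": 0.069, "y": 0.251, "z": 0, "wx": 0, "wy": 0, "wz": 0, "hand": 1}, {"x": 0.069, "y": 0.251, "z": 0, "wx": 0, "wy": 0, "wz": 0, "hand": 1}, {"x": 0.069, "y": 0.251, "z": 0, "wx": 0, "wy": 0, "wz": 0, "hand": 1}, {"x": 0.069, "y": 0.251, "z": 0, "wx": 0, "wy": 0, "wz": 0, "hand": 1}, {"x": 0.069, "y": 0.251, "z": 0, "wx": 0, "wy": 0, "wz": 0, "hand": 1}, {"x": 0.069, "y": 0.251, "z": 0, "wx": 0, "wy": 0, "wz": 0, "hand": 1}, {"x": 0.069, "y": 0.251, "z": 0, "wx": 0, "wy": 0, "wz": 0, "hand": 1}, {"x": 0.069, "y": 0.251, "z": 0, "wx": 0, "wy": 0, "wz": 0, "hand": 1}, {"x": 0.069, "y": 0.251, "z": 0, "wx": 0, "wy": 0, "wz": 0, "hand": 1}, {"x": 0.069, "y": 0.251, "z": 0, "wx": 0, "wy": 0, "wz": 0, "hand": 1}]'

```text
time: 30.7
tool_pos: [0.614, 0.212, 0.146]
tool_rot: [0.0, 0.088, 0.996, 0.0]
contact_force: [0.9, 0.0, -0.8]
gripper_width: 1.004
grasp_force: 0.0
```

Call:
send_rows --rows '[{"x": 0, "y": 0, "z": 0, "wx": 0, "wy": 0, "wz": 0, "hand": 1}, {"x": 0, "y": 0, "z": 0, "wx": 0, "wy": 0, "wz": 0, "hand": 1}, {"x": 0, "y": 0, "z": 0, "wx": 0, "wy": 0, "wz": 0, "hand": 1}, {"x": 0, "y": 0, "z": 0, "wx": 0, "wy": 0, "wz": 0, "hand": 1}, {"x": 0, "y": 0, "z": 0, "wx": 0, "wy": 0, "wz": 0, "hand": 1}, {"x": 0, "y": 0, "z": 0, "wx": 0, "wy": 0, "wz": 0, "hand": 1}, {"x": 0, "y": 0, "z": 0, "wx": 0, "wy": 0, "wz": 0, "hand": 1}, {"x": 0, "y": 0, "z": 0, "wx": 0, "wy": 0, "wz": 0, "hand": 1}, {"x": 0, "y": 0, "z": 0, "wx": 0, "wy": 0, "wz": 0, "hand": 1}, {"x": 0, "y": 0, "z": 0, "wx": 0, "wy": 0, "wz": 0, "hand": 1}]'

```text
time: 31.53
tool_pos: [0.6146, 0.2099, 0.1458]
tool_rot: [0.0, 0.089, 0.996, 0.0]
contact_force: [0.8, 0.3, -0.5]
gripper_width: 1.0
grasp_force: 0.0
```

```bash
python3 - <<'E'
from mv import *
from seg import meas
plan(.6145,.211,.017,79.9)
c=calibration("wrist");im=grab_frame("wrist");cv2.imwrite("pics/w10.png",im)
print("pot",meas(im,c,(.6145,.211),.048,kind="pot",half=.05),w2p(c,[(.6145,.211,.048)]))
t=grab_frame("top");ct=calibration("top");cv2.imwrite("pics/t10.png",t)
print("sqsauc",meas(t,ct,(.651,-.18),.02,kind="white",half=.055))
o=ortho(im,c,.55,.68,.14,.28,.048,.25); o2=ortho(t,ct,.34,.7,-.38,-.08,.03,.7)
h=max(o.shape[0],o2.shape[0]);pad=lambda a:cv2.copyMakeBorder(a,0,h-a.shape[0],0,0,cv2.BORDER_CONSTANT)
cv2.imwrite("pics/c10.png",np.hstack([pad(o)[:, :370],pad(o2)[:,:430]])[:600]);print(o.shape,o2.shape)
E
```

```text
t 31.53 pos [0.6146 0.2099 0.1458] psi 79.8 tilt [0. 0.] F [ 0.8  0.3 -0.5] w 1.0 gf 0.0
wz -0.001 xyz [0.002 0.007 0.859]
pot {'mom': (0.6134, 0.2129), 'rect': (0.6132, 0.213), 'wl': (48.7, 55.1), 'yaw': -9.8, 'ell': (0.6132, 0.2115), 'ax': array([64.6, 66.5])} [[319.78111874 204.28441264]]
sqsauc {'mom': (0.6523, -0.1823), 'rect': (0.6525, -0.1823), 'wl': (74.1, 74.8), 'yaw': -14.5, 'ell': (0.6531, -0.1829), 'ax': array([90.7, 92.5])}
(520, 560, 3) (515, 429, 3)
```

View pics/c10.png

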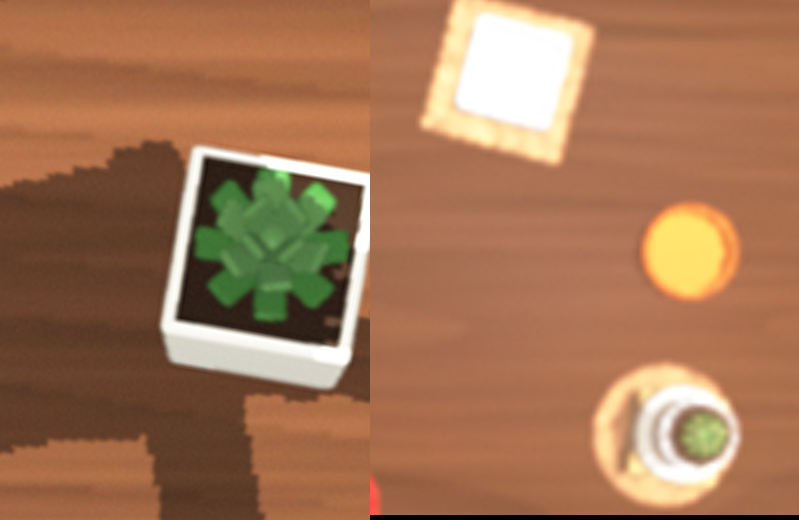

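The pot's rim corners in the left panel centre at about (270,251), i.e. (0.617, 0.2125), yaw ≈ -9°. The right panel shows the square saucer sitting in line on its mat, and the round stack upright.

Call:
send_rows --rows '[{"x": -0.012, "y": 0.02, "z": 0.2, "wx": 0, "wy": 0, "wz": -0.01, "hand": 1}, {"x": 0, "y": 0, "z": 0.22, "wx": 0, "wy": 0, "wz": 0, "hand": 1}, {"x": 0, "y": 0, "z": 0.2, "wx": 0, "wy": 0, "wz": 0, "hand": 1}, {"x": 0, "y": 0, "z": 0.12, "wx": 0, "wy": 0, "wz": 0, "hand": 1}, {"x": 0, "y": 0, "z": 0.06, "wx": 0, "wy": 0, "wz": 0, "hand": 1}, {"x": 0, "y": 0, "z": 0.03, "wx": 0, "wy": 0, "wz": 0, "hand": 1}, {"x": 0, "y": 0, "z": 0, "wx": 0, "wy": 0, "wz": 0, "hand": 1}, {"x": 0, "y": 0, "z": 0, "wx": 0, "wy": 0, "wz": 0, "hand": 1}, {"x": 0, "y": 0, "z": 0, "wx": 0, "wy": 0, "wz": 0, "hand": 1}, {"x": 0, "y": 0, "z": 0, "wx": 0, "wy": 0, "wz": 0, "hand": 1}]'

```text
time: 32.47
tool_pos: [0.6182, 0.213, 0.0233]
tool_rot: [0.002, 0.084, 0.996, 0.0]
contact_force: [0.2, -0.9, 0.1]
gripper_width: 0.999
grasp_force: 0.0
```

```bash
python3 -c "
from mv import *;plan(.617,.2125,.017)"
```

```text
t 32.47 pos [0.6182 0.213  0.0233] psi 80.3 tilt [0.0032 0.0007] F [ 0.2 -0.9  0.1] w 0.999 gf 0.0
wz -0.0 xyz [ 0.007 -0.005  0.042]
```

Call:
send_rows --rows '[{"x": 0.004, "y": -0.004, "z": 0.03, "wx": 0, "wy": 0, "wz": 0, "hand": 1}, {"x": 0, "y": 0, "z": 0, "wx": 0, "wy": 0, "wz": 0, "hand": 1}, {"x": 0, "y": 0, "z": 0, "wx": 0, "wy": 0, "wz": 0, "hand": 1}, {"x": 0, "y": 0, "z": 0, "wx": 0, "wy": 0, "wz": 0, "hand": -1}, {"x": 0, "y": 0, "z": 0, "wx": 0, "wy": 0, "wz": 0, "hand": -1}, {"x": 0, "y": 0, "z": 0, "wx": 0, "wy": 0, "wz": 0, "hand": -1}, {"x": 0, "y": 0, "z": 0, "wx": 0, "wy": 0, "wz": 0, "hand": -1}, {"x": 0, "y": 0, "z": 0, "wx": 0, "wy": 0, "wz": 0, "hand": -1}, {"x": 0, "y": 0, "z": 0, "wx": 0, "wy": 0, "wz": 0, "hand": -1}, {"x": 0, "y": 0, "z": 0, "wx": 0, "wy": 0, "wz": 0, "hand": -1}]'

```text
time: 33.3
tool_pos: [0.6165, 0.2123, 0.0172]
tool_rot: [0.0, 0.085, 0.996, 0.0]
contact_force: [0.6, -0.4, 1.2]
gripper_width: 0.551
grasp_force: 63.7
```

```bash
python3 -c "
from mv import *;plan(.70,-.05,.17,75.2)"
```

```text
t 33.3 pos [0.6165 0.2123 0.0172] psi 80.3 tilt [0.0009 0.0002] F [ 0.6 -0.4  1.2] w 0.551 gf 63.7
wz 0.113 xyz [-0.985 -1.549 -1.019]
```

Call:
send_rows --rows '[{"x": 0, "y": 0, "z": -0.1, "wx": 0, "wy": 0, "wz": 0, "hand": -1}, {"x": 0, "y": 0, "z": -0.18, "wx": 0, "wy": 0, "wz": 0, "hand": -1}, {"x": 0, "y": 0, "z": -0.2, "wx": 0, "wy": 0, "wz": 0, "hand": -1}, {"x": 0, "y": 0, "z": -0.2, "wx": 0, "wy": 0, "wz": 0, "hand": -1}, {"x": 0, "y": 0, "z": -0.2, "wx": 0, "wy": 0, "wz": 0.056, "hand": -1}, {"x": 0, "y": 0, "z": -0.14, "wx": 0, "wy": 0, "wz": 0.057, "hand": -1}, {"x": -0.08, "y": -0.12, "z": 0, "wx": 0, "wy": 0, "wz": 0, "hand": -1}, {"x": -0.12, "y": -0.2, "z": 0, "wx": 0, "wy": 0, "wz": 0, "hand": -1}, {"x": -0.14, "y": -0.22, "z": 0, "wx": 0, "wy": 0, "wz": 0, "hand": -1}, {"x": -0.14, "y": -0.22, "z": 0, "wx": 0, "wy": 0, "wz": 0, "hand": -1}]'

```text
time: 34.13
tool_pos: [0.6562, 0.0828, 0.1702]
tool_rot: [-0.0, 0.128, 0.992, -0.0]
contact_force: [1.1, 0.4, -2.0]
gripper_width: 0.548
grasp_force: 63.4
```

Call:
send_rows --rows '[{"x": -0.14, "y": -0.22, "z": 0, "wx": 0, "wy": 0, "wz": 0, "hand": -1}, {"x": -0.14, "y": -0.22, "z": 0, "wx": 0, "wy": 0, "wz": 0, "hand": -1}, {"x": -0.14, "y": -0.22, "z": 0, "wx": 0, "wy": 0, "wz": 0, "hand": -1}, {"x": -0.085, "y": -0.13, "z": 0, "wx": 0, "wy": 0, "wz": 0, "hand": -1}, {"x": 0, "y": 0, "z": 0, "wx": 0, "wy": 0, "wz": 0, "hand": -1}, {"x": 0, "y": 0, "z": 0, "wx": 0, "wy": 0, "wz": 0, "hand": -1}, {"x": 0, "y": 0, "z": 0, "wx": 0, "wy": 0, "wz": 0, "hand": -1}, {"x": 0, "y": 0, "z": 0, "wx": 0, "wy": 0, "wz": 0, "hand": -1}, {"x": 0, "y": 0, "z": 0, "wx": 0, "wy": 0, "wz": 0, "hand": -1}, {"x": 0, "y": 0, "z": 0, "wx": 0, "wy": 0, "wz": 0, "hand": -1}]'

```text
time: 34.97
tool_pos: [0.6994, -0.049, 0.1699]
tool_rot: [-0.0, 0.128, 0.992, 0.0]
contact_force: [-0.1, 0.1, -1.9]
gripper_width: 0.552
grasp_force: 63.3
```

```bash
python3 - <<'E'
from mv import *
from seg import meas
plan(.6505,-.1795,.09,75.2)
c=calibration("wrist");im=grab_frame("wrist");cv2.imwrite("pics/w11.png",im)
print("sauc",meas(im,c,(.651,-.18),.02,kind="white",half=.05),w2p(c,[(.651,-.18,.02)]))
print("mat",meas(im,c,(.651,-.18),.004,kind="tan",half=.075))
E
```

```text
t 34.97 pos [ 0.6994 -0.049   0.1699] psi 75.3 tilt [-0.0002  0.0001] F [-0.1  0.1 -1.9] w 0.552 gf 63.3
wz 0.003 xyz [ 0.093 -0.925  0.533]
sauc {'mom': (0.6517, -0.1784), 'rect': (0.6519, -0.1786), 'wl': (71.6, 67.5), 'yaw': -14.7, 'ell': (0.6505, -0.1811), 'ax': array([ 73.9, 118.6])} [[156.56347597 170.28868145]]
mat {'mom': (0.651, -0.1787), 'rect': (0.651, -0.1788), 'wl': (100.0, 99.7), 'yaw': -15.4, 'ell': (0.6508, -0.1795), 'ax': array([110.8, 181.7])}
```

Call:
send_rows --rows '[{"x": 0.014, "y": -0.14, "z": 0, "wx": 0, "wy": 0, "wz": 0, "hand": -1}, {"x": 0.017, "y": -0.17, "z": 0, "wx": 0, "wy": 0, "wz": 0, "hand": -1}, {"x": 0.018, "y": -0.18, "z": 0, "wx": 0, "wy": 0, "wz": 0, "hand": -1}, {"x": 0.018, "y": -0.18, "z": 0, "wx": 0, "wy": 0, "wz": 0, "hand": -1}, {"x": 0.016, "y": -0.15, "z": 0, "wx": 0, "wy": 0, "wz": 0, "hand": -1}, {"x": 0.01, "y": -0.1, "z": 0.1, "wx": 0, "wy": 0, "wz": 0, "hand": -1}, {"x": 0, "y": 0, "z": 0.2, "wx": 0, "wy": 0, "wz": 0, "hand": -1}, {"x": 0, "y": 0, "z": 0.2, "wx": 0, "wy": 0, "wz": 0, "hand": -1}, {"x": 0, "y": 0, "z": 0.15, "wx": 0, "wy": 0, "wz": 0, "hand": -1}, {"x": 0, "y": 0, "z": 0.1, "wx": 0, "wy": 0, "wz": 0, "hand": -1}]'

```text
time: 35.85
tool_pos: [0.6487, -0.1788, 0.0525]
tool_rot: [-0.003, 0.128, 0.992, 0.001]
contact_force: [-0.5, -0.1, -2.8]
gripper_width: 0.555
grasp_force: 63.4
```

Call:
send_rows --rows '[{"x": 0, "y": 0, "z": 0, "wx": 0, "wy": 0, "wz": 0, "hand": -1}, {"x": 0, "y": 0, "z": 0, "wx": 0, "wy": 0, "wz": 0, "hand": -1}, {"x": 0, "y": 0, "z": 0, "wx": 0, "wy": 0, "wz": 0, "hand": -1}, {"x": 0, "y": 0, "z": 0, "wx": 0, "wy": 0, "wz": 0, "hand": -1}, {"x": 0, "y": 0, "z": 0, "wx": 0, "wy": 0, "wz": 0, "hand": -1}, {"x": 0, "y": 0, "z": 0, "wx": 0, "wy": 0, "wz": 0, "hand": -1}, {"x": 0, "y": 0, "z": 0, "wx": 0, "wy": 0, "wz": 0, "hand": -1}, {"x": 0, "y": 0, "z": 0, "wx": 0, "wy": 0, "wz": 0, "hand": -1}, {"x": 0, "y": 0, "z": 0, "wx": 0, "wy": 0, "wz": 0, "hand": -1}, {"x": 0, "y": 0, "z": 0, "wx": 0, "wy": 0, "wz": 0, "hand": -1}]'

```text
time: 36.68
tool_pos: [0.651, -0.1802, 0.0573]
tool_rot: [0.0, 0.129, 0.992, -0.0]
contact_force: [0.4, -0.9, -2.3]
gripper_width: 0.551
grasp_force: 63.3
```

```bash
python3 -c "
from mv import *;plan(.6508,-.1787,.0252,75.2)"
```

```text
t 36.68 pos [ 0.651  -0.1802  0.0573] psi 75.2 tilt [ 0. -0.] F [ 0.4 -0.9 -2.3] w 0.551 gf 63.3
wz 0.0 xyz [0.004 0.009 0.214]
```

Call:
send_rows --rows '[{"x": 0.004, "y": 0.009, "z": 0.06, "wx": 0, "wy": 0, "wz": 0, "hand": -1}, {"x": 0, "y": 0, "z": 0.06, "wx": 0, "wy": 0, "wz": 0, "hand": -1}, {"x": 0, "y": 0, "z": 0.06, "wx": 0, "wy": 0, "wz": 0, "hand": -1}, {"x": 0, "y": 0, "z": 0.02, "wx": 0, "wy": 0, "wz": 0, "hand": -1}, {"x": 0, "y": 0, "z": 0, "wx": 0, "wy": 0, "wz": 0, "hand": -1}, {"x": 0, "y": 0, "z": 0, "wx": 0, "wy": 0, "wz": 0, "hand": -1}, {"x": 0, "y": 0, "z": 0, "wx": 0, "wy": 0, "wz": 0, "hand": -1}, {"x": 0, "y": 0, "z": 0, "wx": 0, "wy": 0, "wz": 0, "hand": -1}, {"x": 0, "y": 0, "z": 0, "wx": 0, "wy": 0, "wz": 0, "hand": -1}, {"x": 0, "y": 0, "z": 0, "wx": 0, "wy": 0, "wz": 0, "hand": -1}]'

```text
time: 37.52
tool_pos: [0.6508, -0.1787, 0.0274]
tool_rot: [0.0, 0.129, 0.992, -0.0]
contact_force: [0.3, 0.3, -1.7]
gripper_width: 0.553
grasp_force: 63.5
```

```bash
python3 -c "
from mv import *;plan(.6508,-.1787,.0252,75.2)"
```

```text
t 37.52 pos [ 0.6508 -0.1787  0.0274] psi 75.2 tilt [ 0.0001 -0.0001] F [ 0.3  0.3 -1.7] w 0.553 gf 63.5
wz 0.0 xyz [0.    0.    0.014]
```

Lower the last 2 mm, release, and lift clear.

Call:
send_rows --rows '[{"x": 0, "y": 0, "z": 0.01, "wx": 0, "wy": 0, "wz": 0, "hand": -1}, {"x": 0, "y": 0, "z": 0.004, "wx": 0, "wy": 0, "wz": 0, "hand": -1}, {"x": 0, "y": 0, "z": 0, "wx": 0, "wy": 0, "wz": 0, "hand": -1}, {"x": 0, "y": 0, "z": 0, "wx": 0, "wy": 0, "wz": 0, "hand": -1}, {"x": 0, "y": 0, "z": 0, "wx": 0, "wy": 0, "wz": 0, "hand": 1}, {"x": 0, "y": 0, "z": 0, "wx": 0, "wy": 0, "wz": 0, "hand": 1}, {"x": 0, "y": 0, "z": 0, "wx": 0, "wy": 0, "wz": 0, "hand": 1}, {"x": 0, "y": 0, "z": 0, "wx": 0, "wy": 0, "wz": 0, "hand": 1}, {"x": 0, "y": 0, "z": 0, "wx": 0, "wy": 0, "wz": 0, "hand": 1}, {"x": 0, "y": 0, "z": 0, "wx": 0, "wy": 0, "wz": 0, "hand": 1}]'

```text
time: 38.35
tool_pos: [0.6509, -0.1787, 0.0254]
tool_rot: [0.0, 0.129, 0.992, -0.0]
contact_force: [0.7, -0.6, 0.4]
gripper_width: 0.999
grasp_force: 0.0
```

Call:
send_rows --rows '[{"x": 0, "y": 0, "z": -0.1, "wx": 0, "wy": 0, "wz": 0, "hand": 1}, {"x": 0, "y": 0, "z": -0.25, "wx": 0, "wy": 0, "wz": 0, "hand": 1}, {"x": 0, "y": 0, "z": -0.25, "wx": 0, "wy": 0, "wz": 0, "hand": 1}, {"x": 0, "y": 0, "z": -0.25, "wx": 0, "wy": 0, "wz": 0, "hand": 1}, {"x": 0, "y": 0, "z": -0.25, "wx": 0, "wy": 0, "wz": 0, "hand": 1}, {"x": 0, "y": 0.25, "z": 0, "wx": 0, "wy": 0, "wz": 0, "hand": 1}, {"x": 0, "y": 0.25, "z": 0, "wx": 0, "wy": 0, "wz": 0, "hand": 1}, {"x": 0, "y": 0.25, "z": 0, "wx": 0, "wy": 0, "wz": 0, "hand": 1}, {"x": 0, "y": 0, "z": 0, "wx": 0, "wy": 0, "wz": 0, "hand": 1}, {"x": 0, "y": 0, "z": 0, "wx": 0, "wy": 0, "wz": 0, "hand": 1}]'

```text
time: 39.18
tool_pos: [0.6798, -0.0681, 0.1915]
tool_rot: [0.001, 0.127, 0.992, -0.0]
contact_force: [-0.4, -0.8, -0.4]
gripper_width: 1.001
grasp_force: 0.0
```

```bash
python3 - <<'E'
from mv import *
plan(.6,0,.2)
s=grab_frame("side");w=grab_frame("wrist");cv2.imwrite("pics/s12.png",s)
a=cv2.resize(s[190:340,230:410],None,fx=2.6,fy=2.6,interpolation=cv2.INTER_CUBIC)
b=cv2.resize(w[:,:300],(300,400))
b=cv2.copyMakeBorder(b,0,max(0,a.shape[0]-400),0,0,cv2.BORDER_CONSTANT);a=cv2.copyMakeBorder(a,0,b.shape[0]-a.shape[0],0,0,cv2.BORDER_CONSTANT)
cv2.imwrite("pics/f.png",np.hstack([a,b]));print(a.shape,b.shape)
E
```

```text
t 39.18 pos [ 0.6798 -0.0681  0.1915] psi 75.4 tilt [ 0.001  -0.0005] F [-0.4 -0.8 -0.4] w 1.001 gf 0.0
wz -0.0 xyz [ 0.629  0.305 -0.057]
(400, 468, 3) (400, 300, 3)
```

View pics/f.png

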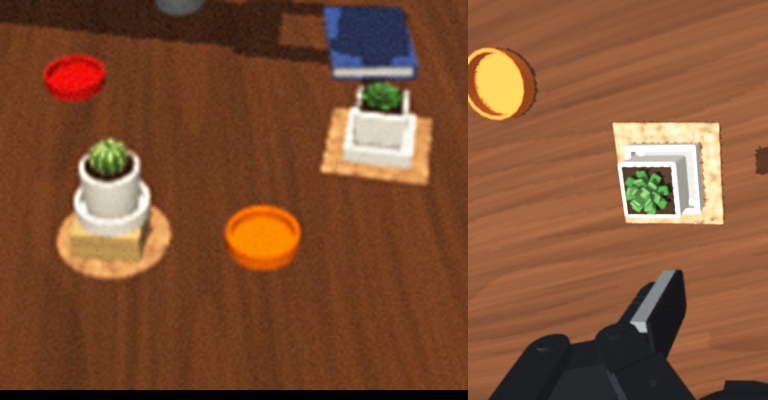

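Both plants are upright and centred: the round stack at (108,200) in the left panel, and the square pot in line with its saucer and mat in both panels. Book unmoved.

```bash
python3 -c "
from plant import job_done;print(job_done())"
```

```text
the job is handed in; nothing more can be done
None
```

Both plants are set out in the order asked and the job is handed in at about 39 s of robot time; the last pictures show both upright and centred and the book in place, but I did not recheck the paperweight or pen cup at the end, and no verdict came back.

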